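# Slack off the bench ratchet winder and load its spacer rings

### The job

The bench winder is still wound up from the last run: flick its sprung pawl off the ratchet wheel, ease the drum all the way back to its stop without hurry (three seconds or more for a full turn), and flick the pawl back onto the wheel. Then slide every white porcelain ring from the bench down over the winder's upright spindle, so that they lie flat in one stack; they are brittle, so grip them gently, and leave the other things on the bench where they are.

Things in the scene. Friction and masses are not known exactly. Their poses are not given: they have to be found in the camera images.
- winder: fixed grey base plate of a hand winder, 12 mm thick: a disc of 164 mm diameter with an arm (104 mm wide) that reaches 165 mm from the disc's centre and carries the pawl. Origin: on the drum's upright axis, at the underside of the plate (bench level). z is up. Above the plate, round the axis: ratchet wheel with 12 teeth (z 16 to 28 mm, tips at radius 60 mm), drum (radius 38 mm), flange (radius 50 mm, top at z 56 mm), spindle
- spindle_foot (a point): centre of the top face of the drum's flange, 56 mm above the bench, on the drum's axis, where the spindle begins. The spindle is 18 mm in diameter and 45 mm tall, its top 5 mm tapered to 12 mm; rings stack on the flange round it
- crank_grip (a point): middle of the black upright crank knob (16 mm diameter, 35 mm tall, from 56.5 to 91.5 mm above the bench; this point is 74.5 mm above it), which spins freely on its own axis. It sits on a crank arm at 75 mm from the drum's axis and goes round with the drum
- drum (a joint): angle of the drum, wheel and crank, rad: 0 at the home stop, larger when wound up (2.0 to 4.6 at the start). It grows anticlockwise seen from above, so it is eased back clockwise. A brake holds it where it is left (about 2 N at the knob moves it); with the pawl on, the teeth let it turn anticlockwise only. Keep it under 2 rad/s (one turn in 3 s) all the time
- pawl (a joint): angle of the pawl, rad: 0 = on (nose down between the teeth; up to 0.16 while it rides on a tooth), 0.55 = fully off. An over-centre spring holds it at either end and throws it over once it is pushed past 0.28; that takes about 4 N at its pin. It grows clockwise seen from above. On at the start
- pawl_pin (a point): upright steel thumb pin on the tail of the pawl, 12 mm in diameter, from 26 to 64 mm above the bench; this point is on its axis, 50 mm above the bench. It stands 64 mm from the pawl's pivot and moves on an arc about it; on: 145 mm from the drum's axis, off: 126 mm (to switch the pawl off, the pin is pushed towards the drum side, clockwise about the pivot)
- pawl_pivot (a point): upright axis of the pawl's hinge on the winder, 28 mm above the bench
- ring_0: white porcelain spacer ring, outer diameter 50 mm, bore 22 mm, 10 mm thick, 45 g, lying flat on the bench; origin: centre of its underside (on the ring's axis), z is the ring's axis. Brittle: keep the grip under 20 N at each finger. Three or four of the rings are there, the rest are absent
- ring_1: white porcelain spacer ring, outer diameter 50 mm, bore 22 mm, 10 mm thick, 45 g, lying flat on the bench; origin: centre of its underside (on the ring's axis), z is the ring's axis. Brittle: keep the grip under 20 N at each finger. Three or four of the rings are there, the rest are absent
- ring_2: white porcelain spacer ring, outer diameter 50 mm, bore 22 mm, 10 mm thick, 45 g, lying flat on the bench; origin: centre of its underside (on the ring's axis), z is the ring's axis. Brittle: keep the grip under 20 N at each finger. Three or four of the rings are there, the rest are absent
- ring_3: white porcelain spacer ring, outer diameter 50 mm, bore 22 mm, 10 mm thick, 45 g, lying flat on the bench; origin: centre of its underside (on the ring's axis), z is the ring's axis. Brittle: keep the grip under 20 N at each finger. Three or four of the rings are there, the rest are absent
- lead_hump (a point): highest point of a fixed black lead, 6 mm thick, lying across the left half of the bench: from the log book's far edge (20 mm above the bench, 90 mm nearer to the robot and 190 mm to the right of this point) it rises straight to this point, 42 mm above the bench, and falls to the bench's left edge, 50 mm further from the robot and 90 mm to the left; rings lie on both sides of it
- petri_dish: bystander: petri dish, 60 mm in diameter, 14 mm high; origin: centre of its underside
- lab_timer: bystander: digital timer lying flat, 66 x 64 x 19 mm; origin: centre of its underside
There are look-alikes about, which are no part of the job. Leave any green or yellow look-alike of the ring_0 alone. Leave any brown look-alike of the ring_2 alone.

How it is judged (in metres and radians):
On the way, in this order (a step that is already met when the one before it is completed fails the run):
1. the pawl is flicked fully off while the drum is still wound up (value of joint pawl above 0.45 rad and value of joint drum above 1 rad), for 0.2 s.
2. the drum is back at its stop (value of joint drum below 0.08 rad and value of joint pawl above 0.4 rad), for 0.2 s.
3. the pawl is back on the wheel, the drum still home (value of joint each of drum, pawl below 0.12 rad), for 0.2 s.
4. all rings lie on the spindle (horizontal distance between each of ring_0, ring_1, ring_2, ring_3 and spindle_foot below 0.005 m and z of each of ring_0, ring_1, ring_2, ring_3 in the frame of spindle_foot below 0.034 m and angle between the z axis of each of ring_0, ring_1, ring_2, ring_3 and the z axis of winder, either way round below 0.1 rad and linear speed of each of ring_0, ring_1, ring_2, ring_3 below 0.02 m/s), for 0.3 s.
At the end, for the whole second after the job is handed in: The drum is within 0.12 rad of its stop, the pawl is on (under 0.12 rad), and every ring present lies flat (within 0.1 rad) and still on the spindle, its axis within 5 mm of the spindle's and its underside at most 34 mm above the flange (all of step 3 and all of step 4); the robot touches nothing.
It fails at once if the drum turns faster than 2.5 rad/s (velocity of joint drum above 2.5 rad/s or velocity of joint drum below -2.5 rad/s).
It fails at once if a ring is squeezed hard (more than 50 N from the fingers together) (contact force between the fingers and ring_0 above 50 N or contact force between the fingers and ring_1 above 50 N or contact force between the fingers and ring_2 above 50 N or contact force between the fingers and ring_3 above 50 N).
It fails at once if a ring is put on the spindle while the drum is still wound up or the pawl is off ((value of joint drum above 0.3 rad or value of joint pawl above 0.35 rad) and ((horizontal distance between ring_0 and spindle_foot below 0.02 m and z of ring_0 in the frame of spindle_foot below 0.04 m) or (horizontal distance between ring_1 and spindle_foot below 0.02 m and z of ring_1 in the frame of spindle_foot below 0.04 m) or (horizontal distance between ring_2 and spindle_foot below 0.02 m and z of ring_2 in the frame of spindle_foot below 0.04 m) or (horizontal distance between ring_3 and spindle_foot below 0.02 m and z of ring_3 in the frame of spindle_foot below 0.04 m))).
It fails at once if a bystander is moved more than 4 cm (distance of any of petri_dish, lab_timer from where it was at the start of the episode above 0.04 m).
Of ring_0, ring_1, ring_2, ring_3 only 3 to 4 are there at a start; the rules pass over those that are not, and their reading is None.
At some moment in a run one of ring_0, ring_1, ring_2, ring_3 may be knocked a few centimetres aside while the robot is not near it.
Once in a run the grip may slacken for a moment while it holds something.
It also fails if it takes over 200 s, if anything falls off the work surface, if the arm or the gripper's body presses on something with over 40 N, if the wrist force passes 120 N, or if a joint passes its speed limit or range.

### The arm

A 7-joint arm with a two-finger parallel gripper is mounted at the origin on the work surface; the furniture and walls round the work are solid. World frame = base frame: x ahead of the robot, y to its left, z up, the work surface at z = 0. Lengths are in mm, angles in rad, forces in N, time in s.
With the tool pointing down it reaches from about 425 to 950 mm from the base axis. Payload 4.7 kg.
Tool frame: the origin (TCP) lies on the centre line of the jaws, within the pads' length; the fingertips stand 19 mm ahead of it and the grasp point (between the pads) is the TCP (bot.tip_reach is the distance from the TCP to the fingertips, in mm); z points along the fingers, y is the direction in which the jaws open and shut (so a half turn about z gives the same grasp; the last joint's range is limited). The gripper opens to 87 mm and grips with 3 to 60 N. Pads are 19 mm wide; open, the fingers measure 117 mm over their backs; the gripper's body (75 mm by 190 mm) begins 51 mm behind the grasp point.
Start: joints at [1.181, 0.469, -0.049, 1.532, 0.024, 1.141, -0.082], TCP at [238.336, -631.54, 241.573] pointing down, gripper open.
Joint ranges: [-2.59, 2.59], [-0.33, 1.99], [-1.39, 1.29], [0.1, 2.45], [-1.04, 4.18], [0.21, 1.99], [-2.66, 2.66]. Speed limits (rad/s): [2.57, 2.57, 3.14, 3.14, 3.14, 3.14, 3.14].

### API

Orientations are given as [roll, pitch, yaw] about the fixed x, y, z axes, in that order (R = Rz(yaw) Ry(pitch) Rx(roll)).
In Python, from station import bot gives the robot as it stands. The module is installed in compiled form; this text tells all that it offers.
- The arm moves only by the tool servo_tool, never from a script. Its argument "deltas" is a list of rows, each an object of numbers: "hand": the finger opening in cm, from 0 to 8.7; "tx", "ty", "tz": the shift along the tool's x, y, z in cm; "rx", "ry", "rz": the turn, a rotation vector about the tool's x, y, z in rad. In form: [{"hand": .., "tx": .., "ty": .., "tz": .., "rx": .., "ry": .., "rz": ..}, ...]. A call has 1 to 5 rows; each row is the pose to reach, as a shift and turn from the pose commanded when the call began, along the tool's axes at that moment; what a row does not reach only later rows make up. A row lasts 1/12 s, in which the tool goes at most 41.7 mm and 7.16 degrees, less where a joint would pass 70% of its speed; a pose out of reach is approached as far as the arm can. A call with a gripper value outside its range is refused whole. The fingers move at their own pace and stop on an object; the grip force is fixed at half the most. Time passes only in rows, so rows that repeat a pose let the fingers close. It gives the time, the measured TCP pose, the force and the opening at its end, in the units of the state.
- bot.state(): the state, without advancing time (a new reading comes with each control period).
- bot.camera(name): name is "side" or "top" or "wrist"; returns a dict with "image" (400x640x3 uint8, red, green, blue), "fx", "fy", "cx", "cy" (pixels), "world_to_cam" (4x4, takes a point from world to camera coordinates); the wrist camera has in their place "mount" (4x4, takes a point from camera to tool coordinates, whose origin is the TCP and whose axes are the flange's). Camera axes: x right, y down, z forward; pixel columns grow to the right and rows downward; lengths in mm; the calibration is good to about 2 mm. A picture is of the moment at which its call begins: read the wrist's pose just before it. There is no depth.
- bot.finish_job(): hands the job in, once; it reports no verdict.
The state is a dict: "t": time; "joints": joint angles; "joint_velocities": joint speeds; "joint_efforts": joint torques, N m; "eef_pos": TCP position; "ee_rot": TCP orientation; "wrist_force": force on the tool from outside, world axes, zero at the start; "moment": the same for the moment, N m; "width": finger opening in mm.
Only numpy, scipy, OpenCV 4.12 (cv2) and the standard library are available. Lean on these libraries where they do the work, as an engineer would, in place of code of your own. Each camera call takes 0.05 s, during which the arm holds its last target. There are 200 camera calls.

## Working session

There is one attempt and no reset: what is moved stays moved. The work goes in short steps, Python scripts to look and compute and a tool call to move; the robot and the scene stay as the last step left them, time stands still between calls to the robot, and variables do not carry over. Pictures are saved under pics/ and viewed, about 12 in all and at most 16, crops included, and the job is handed in when it is done.

Besides the shell and the picture viewer there is one more tool, called after "Request:" as a command line: name --argument value ..., lists and objects as JSON in quotes. servo_tool: Moves the arm, as the interface text tells. Its arguments: {"type":"object","properties":{"deltas":{"type":"array","items":{"type":"object","properties":{"hand":{"type":"number"},"tx":{"type":"number"},"ty":{"type":"number"},"tz":{"type":"number"},"rx":{"type":"number"},"ry":{"type":"number"},"rz":{"type":"number"}}}}},"required":["deltas"]}

```bash
mkdir -p pics; python3 - <<'E'
from station import bot
import cv2,json
s=bot.state();print({k:(v if not hasattr(v,'tolist') else v.tolist()) for k,v in s.items()})
for n in("top","side"):
    c=bot.camera(n);cv2.imwrite(f"pics/{n}0.png",c["image"][:,:,::-1]);print(n,c["fx"],c["fy"],c["cx"],c["cy"],c["world_to_cam"])
c=bot.camera("wrist");print(c["mount"],c["fx"])
E
```

```text
{'t': 0.0, 'joints': [1.1810966798489337, 0.4694425538700165, -0.048599262920378174, 1.5336971210798884, 0.02409456134168458, 1.1410004464753538, -0.08230913179281624], 'joint_velocities': [-0.0019989872296543336, -0.0011164888377368813, -0.00020615244535257006, 0.00043553692638924416, 0.00125241950592878, 0.0016856358836801967, -0.00039419946667546766], 'joint_efforts': [0.0002943585514003644, -50.79741954803467, -0.08029581047594547, -23.615273237228394, -0.061336595099419355, 0.03782724612392485, 0.00017266777831537183], 'eef_pos': [238.1041270757328, -631.0036749269908, 240.49731129741792], 'ee_rot': [-3.139631726630294, 6.563197520659259e-05, 0.36082386326327653], 'wrist_force': [-0.1991485809144528, -0.4902821951256758, 0.6532367011698011], 'moment': [0.005233462387461462, -0.043383889482460324, -0.022321119222689263], 'width': 87.23282362919387}
top 518.7298278221315 518.7298278221315 317.2929812546355 196.74232256232597 [[-2.58243536e-02 -9.99361522e-01 -2.46911024e-02  2.24248229e+00]
 [-9.93650850e-01  2.83666954e-02 -1.08872945e-01  4.65295261e+02]
 [ 1.09503838e-01  2.17227614e-02 -9.93748978e-01  1.22306234e+03]
 [ 0.00000000e+00  0.00000000e+00  0.00000000e+00  1.00000000e+00]]
side 506.2743006850361 506.2743006850361 323.21951891728173 196.90329242571352 [[-9.60913037e-01 -2.76822452e-01  3.93257273e-03  4.48914871e+02]
 [-1.17502378e-01  3.94933089e-01 -9.11164665e-01  1.44553484e+02]
 [ 2.50677733e-01 -8.76012092e-01 -4.12023651e-01  1.03340037e+03]
 [ 0.00000000e+00  0.00000000e+00  0.00000000e+00  1.00000000e+00]]
[[-4.78759945e-04 -9.65011803e-01 -2.62206010e-01  7.14335012e+01]
 [ 9.99999242e-01 -7.59481916e-04  9.69273860e-04  1.94255662e-01]
 [-1.13450144e-03 -2.62205347e-01  9.65011434e-01 -1.42307840e+02]
 [ 0.00000000e+00  0.00000000e+00  0.00000000e+00  1.00000000e+00]] 295.5183377291755
```

View pics/top0.png

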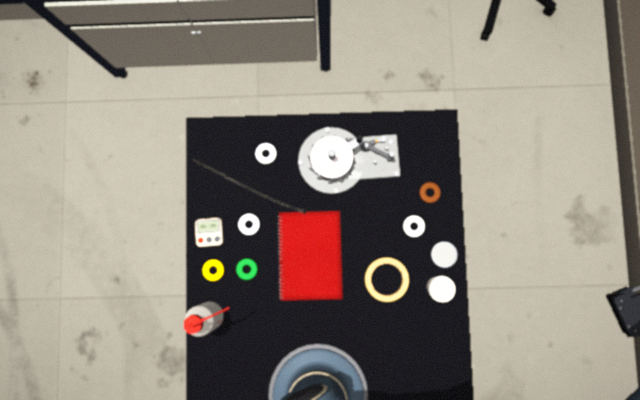

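View pics/side0.png

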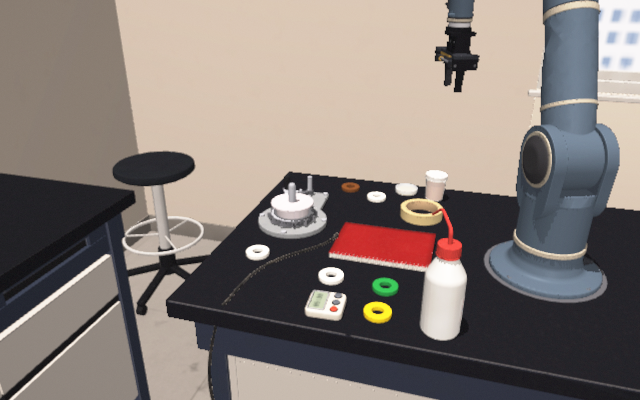

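```bash
cat > h.py <<'E'
from station import bot
import numpy as np, cv2
from scipy.spatial.transform import Rotation as R
def Rt():
    s=bot.state();return R.from_euler('xyz',s['ee_rot']).as_matrix(),np.array(s['eef_pos'])
def cam(n):
    """dict with image, K, and world_to_cam T (wrist incl.)"""
    r,p=Rt();c=bot.camera(n)
    if n=='wrist':
        T=np.eye(4);T[:3,:3]=r;T[:3,3]=p;c['T']=np.linalg.inv(T@np.array(c['mount']))
    else: c['T']=np.array(c['world_to_cam'])
    return c
def back(c,u,v,z):
    T=c['T'];o=-T[:3,:3].T@T[:3,3];d=T[:3,:3].T@[(u-c['cx'])/c['fx'],(v-c['cy'])/c['fy'],1]
    return o+d*(z-o[2])/d[2]
def proj(c,P):
    q=c['T'][:3,:3]@P+c['T'][:3,3];return c['fx']*q[0]/q[2]+c['cx'],c['fy']*q[1]/q[2]+c['cy']
def whites(c,thr=150,amin=30):
    im=c['image'].astype(int);m=((im.min(2)>thr)&(im.max(2)-im.min(2)<40)).astype(np.uint8)
    n,l,s,ce=cv2.connectedComponentsWithStats(m)
    return [(s[i][4],s[i][:4].tolist(),ce[i].round(1).tolist()) for i in range(1,n) if s[i][4]>amin]
def save(c,name,box=None,k=1):
    im=c['image'][:,:,::-1]
    if box: x0,y0,x1,y1=box;im=im[y0:y1,x0:x1]
    cv2.imwrite('pics/'+name+'.png',cv2.resize(im,None,fx=k,fy=k,interpolation=cv2.INTER_CUBIC))
def go(P,yaw=None):
    """print deltas (cm) in tool axes to reach TCP P, pointing down with yaw"""
    r,p=Rt();d=r.T@(np.array(P)-p)/10
    print('at',p.round(1),'euler',np.round(bot.state()['ee_rot'],3),'d cm',d.round(2), end=' ')
    if yaw is not None:
        t=R.from_euler('xyz',[np.pi,0,yaw]).as_matrix();print('rot',R.from_matrix(r.T@t).as_rotvec().round(3),end='')
    print()
E
python3 - <<'E'
from h import *
c=cam('top')
for u,v,z in[(265.5,153,5),(249,224,5),(414,226,5),(332,156,100),(331,160,10),(444,254,14),(304,210,20),(247,268,5),(430,192,5)]:print(u,v,back(c,u,v,z).round(1))
for w in whites(c): 
    if 185<w[2][0]<470 and w[2][1]>110: print(w)
save(c,'topz',(285,115,415,205),6)
E
```

```text
265.5 153 [580.  115.4   5. ]
249 224 [405.3 158.4   5. ]
414 226 [ 389.5 -242.2    5. ]
332 156 [549.4 -48.  100. ]
331 160 [556.6 -46.   10. ]
444 254 [ 320.4 -308.9   14. ]
304 210 [434.5  22.6  20. ]
247 268 [299.  164.5   5. ]
430 192 [ 471.2 -284.8    5. ]
(np.int32(144153), [0, 0, 637, 400], [317.0, 190.2])
(np.int32(4454), [298, 127, 102, 66], [344.6, 158.8])
(np.int32(324), [255, 143, 22, 21], [265.4, 152.9])
(np.int32(342), [238, 213, 22, 22], [248.5, 223.8])
(np.int32(352), [403, 215, 22, 22], [413.6, 225.7])
(np.int32(683), [195, 218, 28, 29], [208.6, 231.6])
(np.int32(534), [431, 242, 26, 26], [443.8, 254.2])
(np.int32(581), [428, 276, 28, 27], [441.6, 288.6])
(np.int32(53), [195, 325, 17, 11], [203.1, 331.6])
(np.int32(363), [270, 345, 96, 55], [313.1, 360.9])
```

View pics/topz.png

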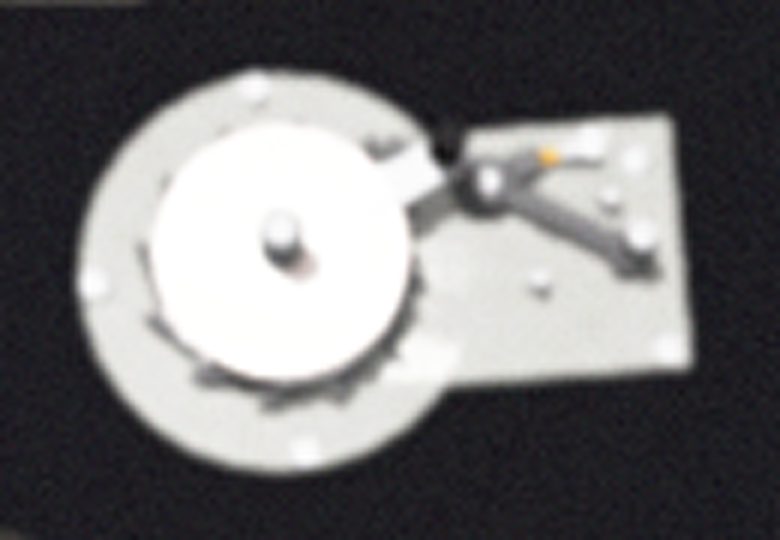

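```bash
python3 -c "
from h import *
go([530,-110,260],1.571)"
```

```text
at [ 238.2 -631.2  240.9] euler [-3.14   0.     0.361] d cm [ 45.71 -38.46  -1.87] rot [-1.00e-03 -1.00e-03 -1.21e+00]
```

Request:
servo_tool --deltas '[{"tx": 3,"ty": -2.5,"tz": -0.5,"rz": -0.1},{"tx": 6,"ty": -5,"tz": -1,"rz": -0.2},{"tx": 9,"ty": -7.5,"tz": -1.9,"rz": -0.3},{"tx": 12,"ty": -10,"tz": -1.9,"rz": -0.4},{"tx": 15,"ty": -12.6,"tz": -1.9,"rz": -0.5}]'

```text
$.deltas[0]: bad value
```

```bash
python3 -c "
from h import *
go([530,-110,260],1.571)"
```

```text
at [ 238.2 -631.2  240.9] euler [-3.14   0.     0.361] d cm [ 45.71 -38.46  -1.87] rot [-1.00e-03 -1.00e-03 -1.21e+00]
```

Request:
servo_tool --deltas '[{"hand": 8.7,"tx": 3,"ty": -2.5,"tz": -0.5,"rx": 0,"ry": 0,"rz": -0.1},{"hand": 8.7,"tx": 6,"ty": -5,"tz": -1,"rx": 0,"ry": 0,"rz": -0.2},{"hand": 8.7,"tx": 9,"ty": -7.5,"tz": -1.9,"rx": 0,"ry": 0,"rz": -0.3},{"hand": 8.7,"tx": 12,"ty": -10,"tz": -1.9,"rx": 0,"ry": 0,"rz": -0.4},{"hand": 8.7,"tx": 15,"ty": -12.6,"tz": -1.9,"rx": 0,"ry": 0,"rz": -0.5}]'

```text
t: 0.62
eef_pos: [335.0, -459.3, 261.1]
ee_rot: [3.14, 0.0, 0.865]
wrist_force: [1.2, 0.6, 0.6]
width: 87.0
```

```bash
python3 -c "
from h import *
go([530,-110,260],1.571)"
```

```text
at [ 335.  -459.3  261.1] euler [3.14  0.    0.865] d cm [39.24 -7.8   0.08] rot [ 0.001  0.001 -0.706]
```

Request:
servo_tool --deltas '[{"hand": 8.7,"tx": 4,"ty": -0.8,"tz": 0,"rx": 0,"ry": 0,"rz": -0.12},{"hand": 8.7,"tx": 8,"ty": -1.6,"tz": 0,"rx": 0,"ry": 0,"rz": -0.24},{"hand": 8.7,"tx": 12,"ty": -2.4,"tz": 0,"rx": 0,"ry": 0,"rz": -0.36},{"hand": 8.7,"tx": 16,"ty": -3.2,"tz": 0,"rx": 0,"ry": 0,"rz": -0.48},{"hand": 8.7,"tx": 20,"ty": -4,"tz": 0,"rx": 0,"ry": 0,"rz": -0.6}]'

```text
t: 1.03
eef_pos: [434.7, -281.1, 260.7]
ee_rot: [3.141, 0.001, 1.466]
wrist_force: [1.4, 0.3, 0.4]
width: 87.2
```

```bash
python3 -c "
from h import *
go([530,-110,260],1.571)"
```

```text
at [ 434.7 -281.1  260.7] euler [3.141e+00 1.000e-03 1.466e+00] d cm [18.01  7.7   0.06] rot [ 0.     0.001 -0.105]
```

Request:
servo_tool --deltas '[{"hand": 0,"tx": 3.6,"ty": 1.5,"tz": 0,"rx": 0,"ry": 0,"rz": -0.1},{"hand": 0,"tx": 7.2,"ty": 3,"tz": 0,"rx": 0,"ry": 0,"rz": -0.105},{"hand": 0,"tx": 10.8,"ty": 4.6,"tz": 0,"rx": 0,"ry": 0,"rz": -0.105},{"hand": 0,"tx": 14.4,"ty": 6.2,"tz": 0,"rx": 0,"ry": 0,"rz": -0.105},{"hand": 0,"tx": 18,"ty": 7.7,"tz": 0,"rx": 0,"ry": 0,"rz": -0.105}]'

```text
t: 1.45
eef_pos: [531.1, -110.9, 260.6]
ee_rot: [3.141, 0.0, 1.565]
wrist_force: [0.6, -0.6, 0.3]
width: 61.5
```

```bash
python3 -c "
from h import *
c=cam('wrist');np.save('w1.npy',c['T']);print(c['fx'],c['cx'],c['cy']);go([530,-110,260],1.571)
save(c,'w1')
for P in [[555,-47,56],[555,-47,101],[545,-200,50]]: print(proj(c,np.array(P)))"
```

```text
295.5183377291755 316.69860992531756 201.29592577302128
at [ 534.7 -101.2  261.3] euler [ 3.137 -0.006  1.577] d cm [-0.88 -0.48  0.12] rot [ 0.005 -0.007  0.006]
(np.float64(337.30335120352845), np.float64(127.28663150128062))
(np.float64(340.37275973279185), np.float64(128.2764115382894))
(np.float64(327.78796162894173), np.float64(248.9902988882279))
```

View pics/w1.png

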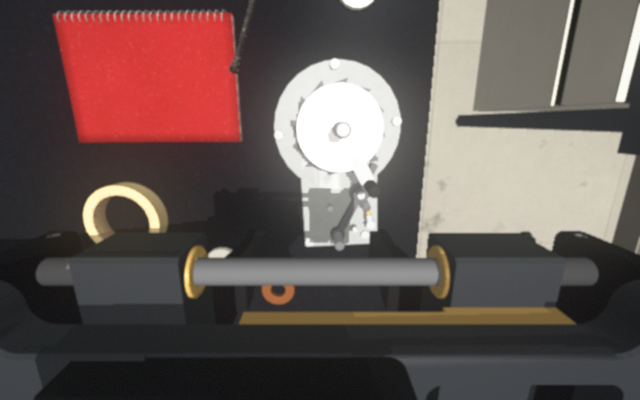

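Request:
servo_tool --deltas '[{"hand": 0,"tx": 0,"ty": 0,"tz": 0,"rx": 0,"ry": 0,"rz": 0},{"hand": 0,"tx": 0,"ty": 0,"tz": 0,"rx": 0,"ry": 0,"rz": 0},{"hand": 0,"tx": 0,"ty": 0,"tz": 0,"rx": 0,"ry": 0,"rz": 0},{"hand": 0,"tx": 0,"ty": 0,"tz": 0,"rx": 0,"ry": 0,"rz": 0}]'

```text
t: 1.83
eef_pos: [529.8, -114.3, 260.3]
ee_rot: [-3.141, 0.001, 1.563]
wrist_force: [-0.5, -0.8, 0.6]
width: 30.9
```

```bash
python3 -c "
from h import *
c=cam('wrist');print(c['T'].round(5).tolist());go([530,-110,260],1.571)
save(c,'w2',(260,50,420,260),4);cv2.imwrite('w2raw.png',c['image'][:,:,::-1])
# flange circle fit
im=c['image'][50:260,260:420];m=(cv2.cvtColor(im,cv2.COLOR_RGB2GRAY)>235).astype(np.uint8)
n,l,s,ce=cv2.connectedComponentsWithStats(m);print(s[1:][s[1:,4]>100],ce[1:][s[1:,4]>100]+[260,50])"
```

```text
[[0.99996, -0.00849, -0.00052, -530.62006], [-0.00805, -0.96454, 0.2638, -143.30762], [-0.00274, -0.26379, -0.96458, 378.4657], [0.0, 0.0, 0.0, 1.0]]
at [ 529.9 -114.2  260.4] euler [-3.141e+00  1.000e-03  1.563e+00] d cm [0.42 0.   0.04] rot [-0.     0.001 -0.008]
[[  38   19   89  119 6683]
 [  79   70   12   12  118]] [[340.99311686 127.39278767]
 [344.43220339 125.72033898]]
```

View pics/w2.png

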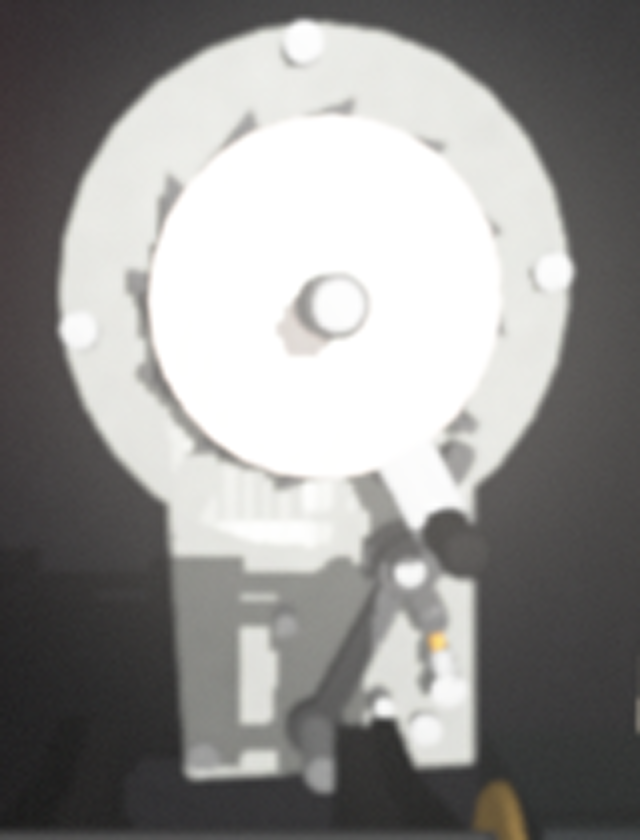

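```bash
cat > w2.py <<'E'
from h import *
c=dict(fx=295.518,fy=295.518,cx=316.6986,cy=201.2959,T=np.array([[0.99996, -0.00849, -0.00052, -530.62006], [-0.00805, -0.96454, 0.2638, -143.30762], [-0.00274, -0.26379, -0.96458, 378.4657], [0.0, 0.0, 0.0, 1.0]]))
E
python3 -c "
from w2 import *
f=lambda a,b,z:back(c,260+(a-1.5)/4,50+(b-1.5)/4,z).round(1)
fl=f(325,296,56);sp=f(337,305,101);kn=f(462,550,91.5);pn=f(322,775,64);pb=f(312,728,28);pv=f(410,572,32);pl=f(316,278,12)
print(fl,sp,kn,pn,pb,pv,pl)
for n,q in dict(kn=kn,pn=pn,pb=pb,pv=pv).items(): print(n,np.linalg.norm((q-fl)[:2]),np.degrees(np.arctan2(*(q-fl)[1::-1])))
print(np.linalg.norm((pn-pv)[:2]))
t=cam('top')
for u,v,z in[(331.7,153.9,101),(391.7,155,64),(366.7,145.5,32),(359.7,139.2,91.5)]:print(back(t,u,v,z).round(1))
"
```

```text
[557.7 -46.6  56. ] [557.2 -48.3 101. ] [ 592.7 -112.7   91.5] [ 558.  -189.6   64. ] [ 557.3 -188.1   28. ] [ 588.1 -133.1   32. ] [558.2 -41.5  12. ]
kn 74.79445166588226 -62.0987465001971
pn 143.00031468496843 -89.87979924030064
pb 141.50056536989524 -90.16196643645193
pv 91.68647664732241 -70.63622546615139
64.0176538151782
[554.1 -47.4 101. ]
[ 554.4 -188.2   64. ]
[ 585.5 -133.    32. ]
[ 588.3 -112.9   91.5]
```

```bash
python3 -c "
from h import *
go([590,-186,61],1.571)"
```

```text
at [ 530.  -114.   260.5] euler [-3.141e+00  1.000e-03  1.563e+00] d cm [-7.14  6.06 19.95] rot [-0.     0.001 -0.008]
```

Request:
servo_tool --deltas '[{"hand": 0,"tx": -3,"ty": 2.5,"tz": 1,"rx": 0,"ry": 0,"rz": -0.008},{"hand": 0,"tx": -6,"ty": 5,"tz": 3,"rx": 0,"ry": 0,"rz": -0.008},{"hand": 0,"tx": -7.1,"ty": 6.1,"tz": 6,"rx": 0,"ry": 0,"rz": -0.008},{"hand": 0,"tx": -7.1,"ty": 6.1,"tz": 9,"rx": 0,"ry": 0,"rz": -0.008},{"hand": 0,"tx": -7.1,"ty": 6.1,"tz": 12,"rx": 0,"ry": 0,"rz": -0.008}]'

```text
t: 2.35
eef_pos: [591.2, -186.5, 139.0]
ee_rot: [3.141, 0.001, 1.57]
wrist_force: [0.3, 1.4, -1.0]
width: 0.9
```

Request:
servo_tool --deltas '[{"hand": 0,"tx": 0,"ty": 0,"tz": 0,"rx": 0,"ry": 0,"rz": 0},{"hand": 0,"tx": 0,"ty": 0,"tz": 0,"rx": 0,"ry": 0,"rz": 0}]'

```text
t: 2.52
eef_pos: [590.0, -184.3, 139.5]
ee_rot: [-3.138, -0.001, 1.573]
wrist_force: [0.1, -0.5, 1.0]
width: 0.6
```

```bash
python3 -c "
from h import *
go([590,-186,61],1.571)"
```

```text
at [ 590.  -184.3  139.5] euler [-3.138e+00 -1.000e-03  1.573e+00] d cm [-0.17  0.03  7.85] rot [-0.003 -0.001  0.002]
```

Request:
servo_tool --deltas '[{"hand": 0,"tx": -0.2,"ty": 0,"tz": 2.5,"rx": 0,"ry": 0,"rz": 0},{"hand": 0,"tx": -0.2,"ty": 0,"tz": 5,"rx": 0,"ry": 0,"rz": 0},{"hand": 0,"tx": -0.2,"ty": 0,"tz": 7,"rx": 0,"ry": 0,"rz": 0},{"hand": 0,"tx": -0.2,"ty": 0,"tz": 7.8,"rx": 0,"ry": 0,"rz": 0},{"hand": 0,"tx": -0.2,"ty": 0,"tz": 7.8,"rx": 0,"ry": 0,"rz": 0}]'

```text
t: 2.93
eef_pos: [591.2, -186.0, 62.9]
ee_rot: [-3.141, 0.0, 1.574]
wrist_force: [-0.4, -0.9, 1.1]
width: 0.1
```

Request:
servo_tool --deltas '[{"hand": 0,"tx": 0,"ty": -0.8,"tz": 0,"rx": 0,"ry": 0,"rz": 0},{"hand": 0,"tx": 0,"ty": -1.6,"tz": 0,"rx": 0,"ry": 0,"rz": 0},{"hand": 0,"tx": 0,"ty": -2.2,"tz": 0,"rx": 0,"ry": 0,"rz": 0},{"hand": 0,"tx": 0,"ty": -2.8,"tz": 0,"rx": 0,"ry": 0,"rz": 0},{"hand": 0,"tx": 0,"ty": -3.3,"tz": 0,"rx": 0,"ry": 0,"rz": 0}]'

```text
t: 3.35
eef_pos: [557.6, -186.0, 63.6]
ee_rot: [3.141, 0.001, 1.574]
wrist_force: [-0.2, -0.7, 0.4]
width: 0.4
```

Request:
servo_tool --deltas '[{"hand": 0,"tx": 0,"ty": -0.2,"tz": 0,"rx": 0,"ry": 0,"rz": 0},{"hand": 0,"tx": 0,"ty": -0.2,"tz": 0,"rx": 0,"ry": 0,"rz": 0},{"hand": 0,"tx": 0,"ty": -0.2,"tz": 0,"rx": 0,"ry": 0,"rz": 0}]'

```text
t: 3.6
eef_pos: [555.8, -186.4, 62.6]
ee_rot: [-3.141, 0.0, 1.573]
wrist_force: [-0.0, -0.4, 0.2]
width: 0.4
```

```bash
python3 -c "
from h import *
go([590,-186,61],1.571);print(bot.state()['wrist_force'])
c=cam('top');save(c,'t3',(285,115,415,205),6)"
```

```text
at [ 555.8 -186.4   62.6] euler [-3.141  0.     1.573] d cm [0.03 3.42 0.15] rot [-0.     0.     0.002]
[-0.00381193 -0.4007861   0.15296061]
```

View pics/t3.png

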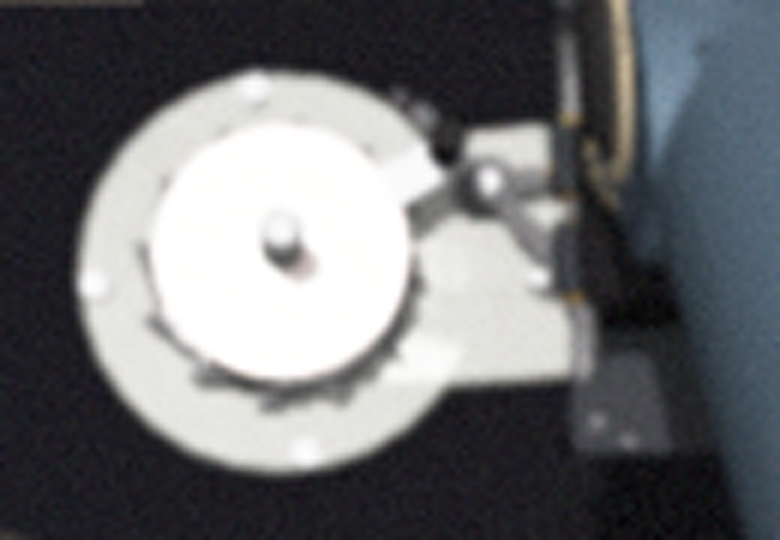

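```bash
python3 -c "
from h import *
go([590.5,-113,135],1.571);go([590.5,-113,82],1.571)"
```

```text
at [ 556.1 -186.3   62.6] euler [-3.141  0.     1.573] d cm [ 7.31  3.46 -7.25] rot [-0.     0.     0.002]
at [ 556.1 -186.3   62.6] euler [-3.141  0.     1.573] d cm [ 7.32  3.46 -1.95] rot [-0.     0.     0.002]
```

Request:
servo_tool --deltas '[{"hand": 0,"tx": 0,"ty": 0.4,"tz": -2.5,"rx": 0,"ry": 0,"rz": 0},{"hand": 3.5,"tx": 0,"ty": 0.8,"tz": -5,"rx": 0,"ry": 0,"rz": 0},{"hand": 3.5,"tx": 1.5,"ty": 2,"tz": -7.5,"rx": 0,"ry": 0,"rz": 0},{"hand": 3.5,"tx": 4.5,"ty": 3.4,"tz": -7.5,"rx": 0,"ry": 0,"rz": 0},{"hand": 3.5,"tx": 7.3,"ty": 3.4,"tz": -7.5,"rx": 0,"ry": 0,"rz": 0}]'

```text
t: 4.07
eef_pos: [593.8, -112.7, 139.8]
ee_rot: [3.135, 0.0, 1.571]
wrist_force: [0.5, 1.1, 0.8]
width: 19.6
```

Request:
servo_tool --deltas '[{"hand": 3.5,"tx": 0,"ty": 0,"tz": 0,"rx": 0,"ry": 0,"rz": 0},{"hand": 3.5,"tx": 0,"ty": 0,"tz": 0,"rx": 0,"ry": 0,"rz": 0},{"hand": 3.5,"tx": 0,"ty": 0,"tz": 0,"rx": 0,"ry": 0,"rz": 0}]'

```text
t: 4.32
eef_pos: [589.8, -113.4, 137.2]
ee_rot: [-3.141, 0.001, 1.574]
wrist_force: [-0.0, -0.3, 0.6]
width: 33.1
```

```bash
python3 -c "
from h import *
c=cam('wrist');save(c,'w4',(220,60,420,260),4)
go([590.5,-113,82],1.571)"
```

```text
at [ 589.7 -114.2  137.2] euler [-3.141e+00  1.000e-03  1.572e+00] d cm [0.12 0.09 5.52] rot [-0.001  0.001  0.001]
```

View pics/w4.png

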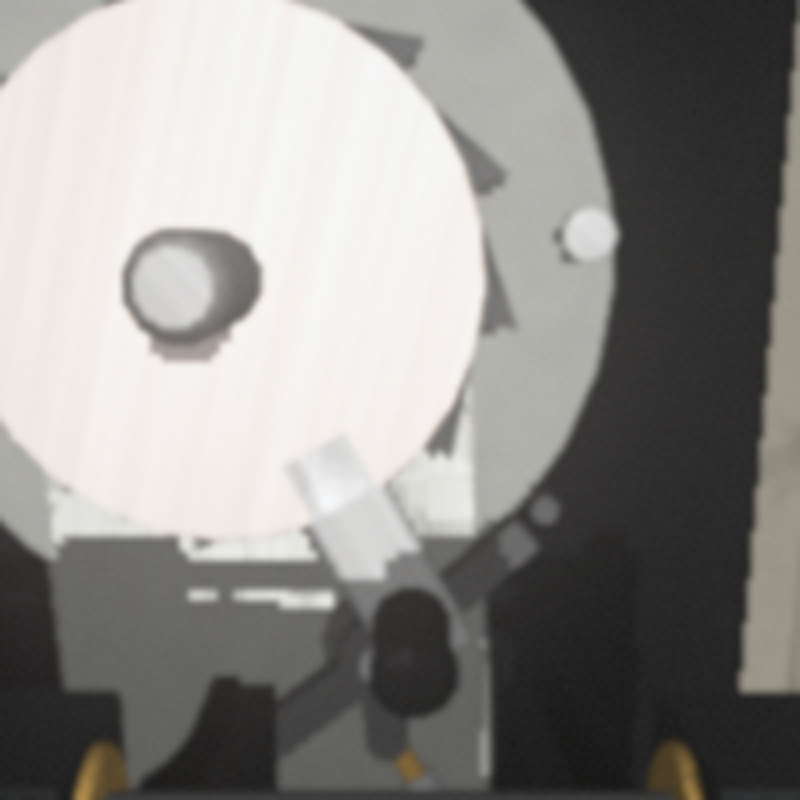

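```bash
python3 -c "
from h import *
c=cam('wrist')
k=back(c,323,227.6,91.5);s=back(c,262.8,131.7,101);print(k,s,np.linalg.norm((k-s)[:2]))
e=back(c,316.7,227.6,91.5);print(e)
go([k[0],k[1],82],1.571)"
```

```text
[ 593.88170297 -112.57284464   91.5       ] [557.86790398 -49.16021894 101.        ] 72.92568008261378
[ 589.62504382 -112.57833996   91.5       ]
at [ 589.6 -114.5  137.1] euler [-3.141e+00  1.000e-03  1.572e+00] d cm [0.19 0.43 5.51] rot [-0.001  0.001  0.001]
```

Request:
servo_tool --deltas '[{"hand": 3.5,"tx": 0.15,"ty": 0.3,"tz": 2,"rx": 0,"ry": 0,"rz": 0},{"hand": 3.5,"tx": 0.15,"ty": 0.3,"tz": 4,"rx": 0,"ry": 0,"rz": 0},{"hand": 3.5,"tx": 0.15,"ty": 0.3,"tz": 5.5,"rx": 0,"ry": 0,"rz": 0},{"hand": 3.5,"tx": 0.15,"ty": 0.3,"tz": 5.5,"rx": 0,"ry": 0,"rz": 0},{"hand": 2.5,"tx": 0.15,"ty": 0.3,"tz": 5.5,"rx": 0,"ry": 0,"rz": 0}]'

```text
t: 4.83
eef_pos: [592.3, -112.4, 81.8]
ee_rot: [-3.14, 0.0, 1.572]
wrist_force: [0.9, -0.3, 0.6]
width: 32.3
```

Request:
servo_tool --deltas '[{"hand": 2,"tx": 0,"ty": 0,"tz": 0,"rx": 0,"ry": 0,"rz": 0},{"hand": 1.8,"tx": 0,"ty": 0,"tz": 0,"rx": 0,"ry": 0,"rz": 0},{"hand": 1.4,"tx": 0,"ty": 0,"tz": 0,"rx": 0,"ry": 0,"rz": 0},{"hand": 1.4,"tx": 0,"ty": 0,"tz": 0,"rx": 0,"ry": 0,"rz": 0},{"hand": 1.4,"tx": 0,"ty": 0,"tz": 0,"rx": 0,"ry": 0,"rz": 0}]'

```text
t: 5.25
eef_pos: [594.2, -111.4, 83.6]
ee_rot: [3.138, 0.0, 1.574]
wrist_force: [1.2, -0.7, 2.3]
width: 14.9
```

```bash
cat >> h.py <<'E'
C=np.array([557.3,-47.8])
def arc(dth,n=5,rad=74.5,z=82,off=(0,0),start=None):
    """rows for n steps along the knob circle"""
    r,p=Rt();C2=C+off;a=np.arctan2(*(p[:2]-C2)[::-1]) if start is None else start
    print('ang',a,'deg',np.degrees(a),'rad',np.linalg.norm(p[:2]-C2),'z',p[2],'F',np.round(bot.state()['wrist_force'],1),'w',bot.state()['width'])
    for i in range(1,n+1):
        b=a+dth*i/n;q=np.array([*(C2+rad*np.array([np.cos(b),np.sin(b)])),z])
        print((r.T@(q-p)/10).round(2))
E
python3 -c "
from h import *
arc(-0.35)"
```

```text
ang -1.0453228639303584 deg -59.89258833173757 rad 73.48853044512741 z 83.58127334070487 F [ 1.2 -0.7  2.3] w 14.921417602902851
[-0.33 -0.41  0.16]
[-0.54 -0.89  0.16]
[-0.72 -1.38  0.15]
[-0.86 -1.88  0.15]
[-0.97 -2.39  0.15]
```

Request:
servo_tool --deltas '[{"hand": 0.8,"tx": 0,"ty": 0,"tz": 0.1,"rx": 0,"ry": 0,"rz": 0},{"hand": 0.8,"tx": 0,"ty": 0,"tz": 0.1,"rx": 0,"ry": 0,"rz": 0},{"hand": 0.8,"tx": 0,"ty": 0,"tz": 0.1,"rx": 0,"ry": 0,"rz": 0},{"hand": 0.8,"tx": 0,"ty": 0,"tz": 0.1,"rx": 0,"ry": 0,"rz": 0}]'

```text
t: 5.58
eef_pos: [594.2, -111.4, 83.5]
ee_rot: [3.139, 0.001, 1.574]
wrist_force: [-1.0, -0.3, 8.4]
width: 14.2
```

```bash
python3 -c "
from h import *
arc(-0.35)"
```

```text
ang -1.0449259189391704 deg -59.86984505904364 rad 73.53082369485597 z 83.46544149177006 F [-1.  -0.3  8.4] w 14.227878106285244
[-0.33 -0.41  0.15]
[-0.54 -0.89  0.14]
[-0.72 -1.38  0.14]
[-0.86 -1.88  0.14]
[-0.97 -2.39  0.14]
```

Request:
servo_tool --deltas '[{"hand": 0.8,"tx": -0.1,"ty": -0.1,"tz": -0.3,"rx": 0,"ry": 0,"rz": 0},{"hand": 0.8,"tx": -0.35,"ty": -0.45,"tz": -0.3,"rx": 0,"ry": 0,"rz": 0},{"hand": 0.8,"tx": -0.55,"ty": -0.9,"tz": -0.3,"rx": 0,"ry": 0,"rz": 0},{"hand": 0.8,"tx": -0.72,"ty": -1.38,"tz": -0.3,"rx": 0,"ry": 0,"rz": 0},{"hand": 0.8,"tx": -0.86,"ty": -1.88,"tz": -0.3,"rx": 0,"ry": 0,"rz": 0}]'

```text
t: 6.0
eef_pos: [572.9, -119.4, 83.7]
ee_rot: [-3.14, -0.001, 1.574]
wrist_force: [1.6, 2.7, -9.8]
width: 14.1
```

```bash
python3 -c "
from h import *
arc(-0.4,z=84.5)"
```

```text
ang -1.356240764776178 deg -77.70687182527004 rad 73.24921662045715 z 83.73938090372904 F [ 1.6  2.7 -9.8] w 14.057274557335775
[-0.22 -0.56 -0.08]
[-0.28 -1.15 -0.07]
[-0.28 -1.75 -0.07]
[-0.24 -2.34 -0.07]
[-0.16 -2.93 -0.07]
```

Request:
servo_tool --deltas '[{"hand": 0.8,"tx": -0.12,"ty": -0.56,"tz": 0.15,"rx": 0,"ry": 0,"rz": 0},{"hand": 0.8,"tx": -0.2,"ty": -1.15,"tz": 0.15,"rx": 0,"ry": 0,"rz": 0},{"hand": 0.8,"tx": -0.23,"ty": -1.75,"tz": 0.15,"rx": 0,"ry": 0,"rz": 0},{"hand": 0.8,"tx": -0.2,"ty": -2.34,"tz": 0.15,"rx": 0,"ry": 0,"rz": 0},{"hand": 0.8,"tx": -0.12,"ty": -2.93,"tz": 0.15,"rx": 0,"ry": 0,"rz": 0}]'

```text
t: 6.42
eef_pos: [545.2, -120.0, 83.6]
ee_rot: [3.139, -0.001, 1.575]
wrist_force: [2.7, 4.7, -4.9]
width: 13.9
```

```bash
python3 -c "
from h import *
arc(-0.4,z=83.7,rad=74)"
```

```text
ang -1.737321477313957 deg -99.54118830752293 rad 73.20370775013922 z 83.63641635066456 F [ 2.7  4.7 -4.9] w 13.89980134880542
[ 0.05 -0.59 -0.01]
[ 0.21 -1.16 -0.01]
[ 0.43 -1.71 -0.01]
[ 0.69 -2.24 -0.01]
[ 0.99 -2.75 -0.01]
```

Request:
servo_tool --deltas '[{"hand": 0.8,"tx": 0.08,"ty": -0.59,"tz": 0.05,"rx": 0,"ry": 0,"rz": 0},{"hand": 0.8,"tx": 0.24,"ty": -1.16,"tz": 0.05,"rx": 0,"ry": 0,"rz": 0},{"hand": 0.8,"tx": 0.46,"ty": -1.71,"tz": 0.05,"rx": 0,"ry": 0,"rz": 0},{"hand": 0.8,"tx": 0.72,"ty": -2.24,"tz": 0.05,"rx": 0,"ry": 0,"rz": 0},{"hand": 0.8,"tx": 1.02,"ty": -2.75,"tz": 0.05,"rx": 0,"ry": 0,"rz": 0}]'

```text
t: 6.83
eef_pos: [518.9, -110.3, 83.6]
ee_rot: [3.137, -0.001, 1.575]
wrist_force: [4.8, 4.3, -4.5]
width: 14.3
```

```bash
python3 -c "
from h import *
arc(-0.4,z=83.7,rad=74)"
```

```text
ang -2.122081355230688 deg -121.58630543812043 rad 73.31313059081164 z 83.62702479924891 F [ 4.8  4.3 -4.5] w 14.284318220983073
[ 0.27 -0.53 -0.01]
[ 0.64 -0.99 -0.01]
[ 1.05 -1.42 -0.01]
[ 1.49 -1.82 -0.02]
[ 1.96 -2.18 -0.02]
```

Request:
servo_tool --deltas '[{"hand": 0.8,"tx": 0.3,"ty": -0.5,"tz": 0.05,"rx": 0,"ry": 0,"rz": 0},{"hand": 0.8,"tx": 0.66,"ty": -0.97,"tz": 0.05,"rx": 0,"ry": 0,"rz": 0},{"hand": 0.8,"tx": 1.07,"ty": -1.4,"tz": 0.05,"rx": 0,"ry": 0,"rz": 0},{"hand": 0.8,"tx": 1.51,"ty": -1.8,"tz": 0.05,"rx": 0,"ry": 0,"rz": 0},{"hand": 0.8,"tx": 1.98,"ty": -2.16,"tz": 0.05,"rx": 0,"ry": 0,"rz": 0}]'

```text
t: 7.25
eef_pos: [498.1, -91.6, 83.6]
ee_rot: [3.135, 0.001, 1.574]
wrist_force: [5.3, 2.0, -2.1]
width: 14.4
```

```bash
python3 -c "
from h import *
arc(-0.4,z=83.7,rad=74)
from scipy.optimize import least_squares as L
P=np.array([[594.2,-111.4],[572.9,-119.4],[545.2,-120],[518.9,-110.3],Rt()[1][:2]])
print(L(lambda c:np.linalg.norm(P-c,axis=1)-75,C).x)"
```

```text
ang -2.503967565852021 deg -143.46677356096683 rad 73.65980388069917 z 83.59404957034066 F [ 5.3  2.  -2.1] w 14.402938117761844
[ 0.47 -0.36 -0.01]
[ 0.99 -0.65 -0.02]
[ 1.52 -0.9  -0.02]
[ 2.08 -1.1  -0.02]
[ 2.65 -1.26 -0.02]
[557.557257   -45.99269161]
```

Request:
servo_tool --deltas '[{"hand": 0.8,"tx": 0.47,"ty": -0.36,"tz": 0.02,"rx": 0,"ry": 0,"rz": 0},{"hand": 0.8,"tx": 0.99,"ty": -0.65,"tz": 0.02,"rx": 0,"ry": 0,"rz": 0},{"hand": 0.8,"tx": 1.53,"ty": -0.9,"tz": 0.02,"rx": 0,"ry": 0,"rz": 0},{"hand": 0.8,"tx": 2.1,"ty": -1.1,"tz": 0.02,"rx": 0,"ry": 0,"rz": 0},{"hand": 0.8,"tx": 2.67,"ty": -1.26,"tz": 0.02,"rx": 0,"ry": 0,"rz": 0}]'

```text
t: 7.67
eef_pos: [485.2, -65.7, 83.5]
ee_rot: [3.136, 0.002, 1.573]
wrist_force: [5.3, -0.8, 2.7]
width: 14.3
```

```bash
sed -i 's/^C=.*/C=np.array([557.5,-46.2])/' h.py; python3 -c "
from h import *
arc(-0.3,z=83.7,rad=75)"
```

```text
ang -2.878024057166992 deg -164.89863181278662 rad 74.88648747842655 z 83.47962361425697 F [ 5.3 -0.8  2.7] w 14.26137118973416
[ 0.43 -0.11 -0.02]
[ 0.88 -0.19 -0.02]
[ 1.33 -0.24 -0.03]
[ 1.77 -0.26 -0.03]
[ 2.22 -0.26 -0.03]
```

Request:
servo_tool --deltas '[{"hand": 0.8,"tx": 0.43,"ty": -0.11,"tz": 0,"rx": 0,"ry": 0,"rz": 0},{"hand": 0.8,"tx": 0.88,"ty": -0.19,"tz": 0,"rx": 0,"ry": 0,"rz": 0},{"hand": 0.8,"tx": 1.33,"ty": -0.24,"tz": 0,"rx": 0,"ry": 0,"rz": 0},{"hand": 0.8,"tx": 1.77,"ty": -0.26,"tz": 0,"rx": 0,"ry": 0,"rz": 0},{"hand": 0.8,"tx": 2.22,"ty": -0.26,"tz": 0,"rx": 0,"ry": 0,"rz": 0}]'

```text
t: 8.08
eef_pos: [482.6, -49.4, 83.4]
ee_rot: [3.137, 0.01, 1.572]
wrist_force: [6.1, -24.7, 6.3]
width: 13.9
```

```bash
python3 -c "
from h import *
arc(-0.3,z=83.7,rad=75)"
```

```text
ang -3.0989729708903595 deg -177.55807205713572 rad 74.93940593325853 z 83.4169160162645 F [  6.1 -24.7   6.3] w 13.873856929741294
[ 0.45 -0.01 -0.03]
[ 0.9   0.01 -0.04]
[ 1.35  0.06 -0.04]
[ 1.79  0.13 -0.05]
[ 2.23  0.24 -0.05]
```

Request:
servo_tool --deltas '[{"hand": 0.8,"tx": 0,"ty": 0,"tz": 0,"rx": 0,"ry": 0,"rz": 0},{"hand": 0.8,"tx": 0,"ty": 0,"tz": 0,"rx": 0,"ry": 0,"rz": 0},{"hand": 0.8,"tx": -0.2,"ty": 0,"tz": 0,"rx": 0,"ry": 0,"rz": 0},{"hand": 0.8,"tx": -0.4,"ty": 0,"tz": 0,"rx": 0,"ry": 0,"rz": 0},{"hand": 0.8,"tx": -0.4,"ty": 0,"tz": 0,"rx": 0,"ry": 0,"rz": 0}]'

```text
t: 8.5
eef_pos: [482.6, -50.0, 83.4]
ee_rot: [3.137, 0.004, 1.571]
wrist_force: [5.1, -6.7, 6.7]
width: 13.9
```

Request:
servo_tool --deltas '[{"hand": 3.5,"tx": 0,"ty": 0,"tz": 0,"rx": 0,"ry": 0,"rz": 0},{"hand": 3.5,"tx": 0,"ty": 0,"tz": 0,"rx": 0,"ry": 0,"rz": 0},{"hand": 3.5,"tx": 0,"ty": 0,"tz": 0,"rx": 0,"ry": 0,"rz": 0},{"hand": 3.5,"tx": 0,"ty": 0,"tz": -3,"rx": 0,"ry": 0,"rz": 0},{"hand": 3.5,"tx": 0,"ty": 0,"tz": -6,"rx": 0,"ry": 0,"rz": 0}]'

```text
t: 8.92
eef_pos: [477.0, -46.0, 140.3]
ee_rot: [-3.133, -0.001, 1.575]
wrist_force: [0.2, -0.1, 0.4]
width: 33.3
```

```bash
python3 -c "
from h import *
c=cam('top');save(c,'t5',(285,115,415,205),6)
go([505,-165,145],1.571);go([505,-165,62],1.571)"
```

```text
at [481.3 -45.7 146.4] euler [3.139e+00 1.000e-03 1.575e+00] d cm [-11.94   2.32   0.16] rot [0.003 0.001 0.004]
at [481.3 -45.7 146.4] euler [3.139e+00 1.000e-03 1.575e+00] d cm [-11.93   2.3    8.46] rot [0.003 0.001 0.004]
```

View pics/t5.png

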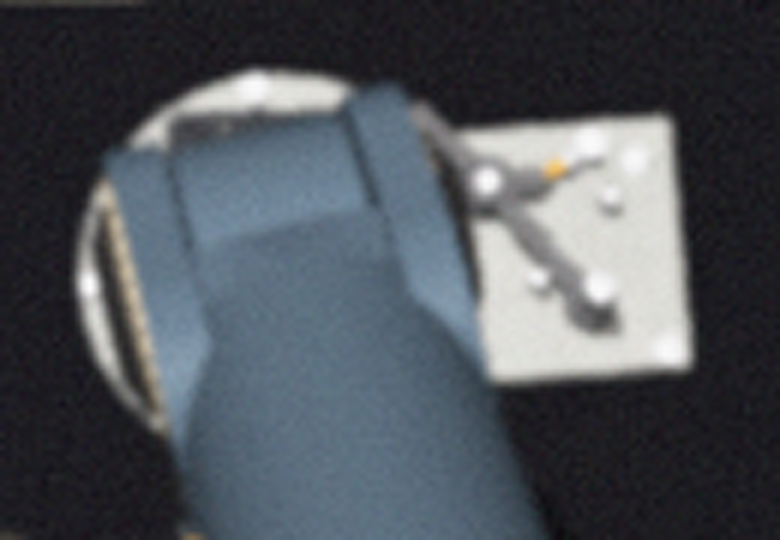

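```bash
python3 -c "
from h import *
c=cam('top')
for a,b in[(640,240),(600,288)]:
    p=back(c,285+(a-2.5)/6,115+(b-2.5)/6,64);print(p,np.linalg.norm(p[:2]-[555.5,-46.5]))
q=back(c,285+(487-2.5)/6,115+(182-2.5)/6,34);print(q)
# geometry
for d in (0,.1,.14,.4,.55):
    pv=np.array([0,0]);
    from math import *
    D=np.linalg.norm(q[:2]-[555.5,-46.5]);
    al=acos((145**2-D**2-64**2)/(2*D*64)); print(d,D,sqrt(D*D+64*64+2*D*64*cos(al+d)))
"
```

```text
[ 555.38931839 -187.1993561    64.        ] 140.69939962983636
[ 536.86816114 -170.8629138    64.        ] 125.75086380491923
[ 586.56405874 -130.65888184   34.        ]
0 89.70893566696125 145.0
0.1 89.70893566696125 142.3165423014439
0.14 89.70893566696125 141.14690246663838
0.4 89.70893566696125 132.24809126562414
0.55 89.70893566696125 126.13831161778789
```

Request:
servo_tool --deltas '[{"hand": 0,"tx": -3.5,"ty": 0.6,"tz": 0,"rx": 0,"ry": 0,"rz": 0},{"hand": 0,"tx": -7,"ty": 1.2,"tz": 0,"rx": 0,"ry": 0,"rz": 0},{"hand": 0,"tx": -10.5,"ty": 1.8,"tz": 0,"rx": 0,"ry": 0,"rz": 0},{"hand": 0,"tx": -12,"ty": 2.3,"tz": 0,"rx": 0,"ry": 0,"rz": 0},{"hand": 0,"tx": -12,"ty": 2.3,"tz": 0,"rx": 0,"ry": 0,"rz": 0}]'

```text
t: 9.43
eef_pos: [502.6, -170.6, 140.4]
ee_rot: [-3.139, 0.001, 1.567]
wrist_force: [-0.0, -0.5, 0.4]
width: 9.2
```

Request:
servo_tool --deltas '[{"hand": 0,"tx": 0,"ty": 0,"tz": 2,"rx": 0,"ry": 0,"rz": 0},{"hand": 0,"tx": 0,"ty": 0,"tz": 4,"rx": 0,"ry": 0,"rz": 0},{"hand": 0,"tx": 0,"ty": 0,"tz": 6.5,"rx": 0,"ry": 0,"rz": 0},{"hand": 0,"tx": 0,"ty": 0,"tz": 8.3,"rx": 0,"ry": 0,"rz": 0},{"hand": 0,"tx": 0,"ty": 0,"tz": 8.3,"rx": 0,"ry": 0,"rz": 0}]'

```text
t: 9.85
eef_pos: [499.7, -163.8, 54.9]
ee_rot: [-3.132, -0.004, 1.576]
wrist_force: [-0.6, 0.2, 1.1]
width: 0.4
```

```bash
python3 -c "
from h import *
print(bot.state()['width']);go([515,-167,62],1.571);go([536,-186,62],1.571)"
```

```text
0.43115381911027445
at [ 499.7 -163.8   54.9] euler [-3.132 -0.004  1.576] d cm [-0.32  1.52 -0.73] rot [-0.01  -0.004  0.005]
at [ 499.7 -163.8   54.9] euler [-3.132 -0.004  1.576] d cm [-2.23  3.61 -0.76] rot [-0.01  -0.004  0.005]
```

Request:
servo_tool --deltas '[{"hand": 0,"tx": -0.2,"ty": 0.8,"tz": -0.4,"rx": 0,"ry": 0,"rz": 0},{"hand": 0,"tx": -0.5,"ty": 1.6,"tz": -0.4,"rx": 0,"ry": 0,"rz": 0},{"hand": 0,"tx": -1.1,"ty": 2.3,"tz": -0.4,"rx": 0,"ry": 0,"rz": 0},{"hand": 0,"tx": -1.7,"ty": 3,"tz": -0.4,"rx": 0,"ry": 0,"rz": 0},{"hand": 0,"tx": -2.3,"ty": 3.6,"tz": -0.4,"rx": 0,"ry": 0,"rz": 0}]'

```text
t: 10.27
eef_pos: [541.7, -190.5, 63.9]
ee_rot: [3.138, 0.001, 1.573]
wrist_force: [0.2, -0.1, 0.3]
width: 0.4
```

Request:
servo_tool --deltas '[{"hand": 0,"tx": 0,"ty": 0,"tz": 0,"rx": 0,"ry": 0,"rz": 0},{"hand": 0,"tx": 0,"ty": 0,"tz": 0,"rx": 0,"ry": 0,"rz": 0}]'

```text
t: 10.43
eef_pos: [541.0, -190.1, 63.3]
ee_rot: [3.139, 0.0, 1.573]
wrist_force: [0.3, 0.3, 0.4]
width: 0.4
```

```bash
python3 -c "
from h import *
c=cam('top');save(c,'t6',(285,115,415,205),6)
print(bot.state()['wrist_force']);go([536,-186,62],1.571)"
```

```text
[-0.53029926 -0.296153   -0.28754399]
at [ 540.3 -189.6   63.1] euler [ 3.14  -0.     1.573] d cm [ 0.36 -0.43  0.11] rot [ 0.001 -0.     0.002]
```

View pics/t6.png

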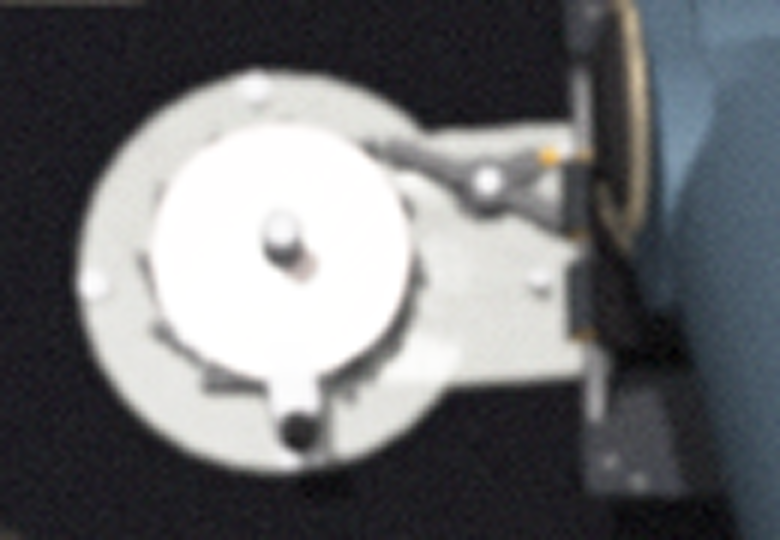

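```bash
python3 -c "
from h import *
print(bot.tip_reach)
go([389.5,-242,160],0.785)"
```

```text
19.0
at [ 540.3 -189.6   63.1] euler [ 3.14  -0.     1.573] d cm [ -5.21 -15.08  -9.71] rot [ 0.001 -0.     0.788]
```

Request:
servo_tool --deltas '[{"hand": 0,"tx": 0,"ty": -0.6,"tz": -1,"rx": 0,"ry": 0,"rz": 0},{"hand": 0,"tx": 0,"ty": -1.2,"tz": -4.5,"rx": 0,"ry": 0,"rz": 0.1},{"hand": 6.5,"tx": -1,"ty": -3,"tz": -8,"rx": 0,"ry": 0,"rz": 0.22},{"hand": 6.5,"tx": -2.2,"ty": -6,"tz": -9.7,"rx": 0,"ry": 0,"rz": 0.34},{"hand": 6.5,"tx": -3.5,"ty": -9.5,"tz": -9.7,"rx": 0,"ry": 0,"rz": 0.46}]'

```text
t: 10.9
eef_pos: [447.7, -224.7, 164.8]
ee_rot: [3.131, -0.001, 1.111]
wrist_force: [-0.2, -0.9, 0.1]
width: 13.1
```

```bash
python3 -c "
from h import *
go([389.5,-242,160],0.785)"
```

```text
at [ 447.7 -224.7  164.8] euler [ 3.131e+00 -1.000e-03  1.111e+00] d cm [-4.13 -4.45  0.42] rot [ 0.01  -0.003  0.326]
```

Request:
servo_tool --deltas '[{"hand": 6.5,"tx": -2,"ty": -2.2,"tz": 0.2,"rx": 0,"ry": 0,"rz": 0.1},{"hand": 6.5,"tx": -4.1,"ty": -4.4,"tz": 0.4,"rx": 0,"ry": 0,"rz": 0.22},{"hand": 6.5,"tx": -4.1,"ty": -4.4,"tz": 0.4,"rx": 0,"ry": 0,"rz": 0.325},{"hand": 6.5,"tx": -4.1,"ty": -4.4,"tz": 0.4,"rx": 0,"ry": 0,"rz": 0.325},{"hand": 6.5,"tx": -4.1,"ty": -4.4,"tz": 0.4,"rx": 0,"ry": 0,"rz": 0.325}]'

```text
t: 11.32
eef_pos: [387.6, -241.7, 156.7]
ee_rot: [3.14, -0.001, 0.792]
wrist_force: [0.2, 0.1, -0.2]
width: 46.1
```

Request:
servo_tool --deltas '[{"hand": 6.5,"tx": 0,"ty": 0,"tz": 0,"rx": 0,"ry": 0,"rz": 0},{"hand": 6.5,"tx": 0,"ty": 0,"tz": 0,"rx": 0,"ry": 0,"rz": 0},{"hand": 6.5,"tx": 0,"ty": 0,"tz": 0,"rx": 0,"ry": 0,"rz": 0}]'

```text
t: 11.57
eef_pos: [388.1, -241.6, 155.9]
ee_rot: [3.141, -0.001, 0.791]
wrist_force: [0.0, 0.6, -0.9]
width: 62.1
```

```bash
python3 -c "
from h import *
w=cam('wrist');t=cam('top')
a=cv2.resize(t['image'][115:205,285:415],None,fx=5,fy=5,interpolation=cv2.INTER_CUBIC)
cv2.imwrite('pics/m7.png',np.vstack([a[:,:,::-1],cv2.resize(w['image'],(650,406))[:180,:,::-1]])[:600]) if 0 else None
b=cv2.resize(w['image'],(400,250));b=np.pad(b,((0,200),(0,0),(0,0)))
cv2.imwrite('pics/m7.png',np.hstack([a[:,250:],b])[:,:,::-1])
for r in whites(w,150,100): print('w',r, back(w,*r[2],5).round(1))
for r in whites(t): 
    if 185<r[2][0]<470 and r[2][1]>110: print('t',r, back(t,*r[2],5).round(1))
go([389.5,-242,160],0.785)"
```

```text
w (np.int32(5313), [319, 0, 148, 78], [389.0, 27.9]) [ 540.2 -179.6    5. ]
w (np.int32(121), [410, 0, 13, 21], [414.3, 8.4]) [ 565.9 -183.7    5. ]
w (np.int32(1901), [582, 0, 58, 48], [616.2, 18.8]) [ 687.3 -315.     5. ]
w (np.int32(16066), [438, 49, 202, 199], [566.3, 170.0]) [ 582.8 -400.4    5. ]
w (np.int32(1715), [294, 168, 51, 50], [318.7, 192.0]) [ 390.9 -242.3    5. ]
w (np.int32(1738), [128, 183, 99, 74], [179.6, 208.6]) [ 276.2 -153.6    5. ]
w (np.int32(137), [598, 206, 42, 32], [618.8, 221.7]) [ 592.1 -486.6    5. ]
w (np.int32(194), [409, 239, 20, 19], [420.4, 250.9]) [ 423.  -365.8    5. ]
w (np.int32(105), [305, 253, 25, 6], [317.0, 255.6]) [ 339.9 -291.3    5. ]
w (np.int32(5562), [192, 264, 250, 43], [317.2, 277.0]) [ 321.9 -309.8    5. ]
w (np.int32(687), [343, 285, 44, 27], [368.4, 301.5]) [ 341.4 -372.6    5. ]
w (np.int32(416), [249, 289, 29, 23], [261.7, 300.4]) [ 256.6 -286.6    5. ]
t (np.int32(140718), [0, 0, 638, 400], [314.7, 188.4]) [488.2  -4.1   5. ]
t (np.int32(4472), [298, 127, 102, 66], [344.8, 158.4]) [560.5 -80.2   5. ]
t (np.int32(324), [255, 143, 22, 21], [265.4, 153.0]) [580.  115.7   5. ]
t (np.int32(342), [238, 213, 22, 22], [248.5, 223.8]) [405.8 159.6   5. ]
t (np.int32(44), [404, 215, 10, 9], [408.3, 219.0]) [ 406.9 -229.2    5. ]
t (np.int32(678), [195, 218, 28, 29], [208.7, 231.6]) [389.4 257.3   5. ]
t (np.int32(43), [195, 329, 14, 7], [201.7, 332.7]) [148.4 274.9   5. ]
t (np.int32(364), [270, 345, 96, 55], [313.1, 360.9]) [77.3 10.   5. ]
at [ 387.8 -241.7  155.7] euler [-3.141 -0.     0.79 ] d cm [ 0.1   0.14 -0.43] rot [-0.    -0.     0.005]
```

View pics/m7.png

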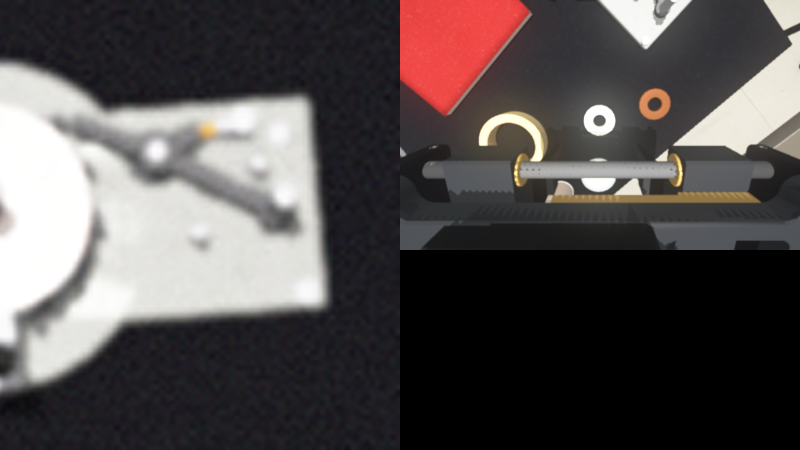

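```bash
python3 -c "
from h import *
c=cam('top')
a0=np.array([555.5,-46.5])
q=back(c,285+(487-2.5)/6,115+(181-2.5)/6,34)[:2]
q2=back(c,335+(155-2)/5,115+(151-2)/5,34)[:2];print(q,q2)
for n,(u,v) in dict(init=(285+637.5/6,115+237.5/6),off=(285+597.5/6,115+285.5/6),now=(335+282/5,115+193/5)).items():
    p=back(c,u,v,64)[:2];print(n,p.round(1),np.linalg.norm(p-a0),np.linalg.norm(p-q),np.arctan2(*(p-q)[::-1]))
save(c,'x',(285,115,415,205),6)
# refine pin highlight centroids
for f in ('topz','t5','x'):
    g=cv2.cvtColor(cv2.imread(f'pics/{f}.png'),cv2.COLOR_BGR2GRAY).astype(float)
    x,y=(600,288) if f=='t5' else (640,236)
    s=g[y-22:y+22,x-22:x+22];w=np.clip(s-225,0,None);Y,X=np.mgrid[y-22:y+22,x-22:x+22]
    s2=g[157:207,465:510];w2=np.clip(s2-190,0,None);Y2,X2=np.mgrid[157:207,465:510]
    pu=(w*X).sum()/w.sum(),(w*Y).sum()/w.sum();vu=(w2*X2).sum()/w2.sum(),(w2*Y2).sum()/w2.sum()
    P=back(c,285+(pu[0]-2.5)/6,115+(pu[1]-2.5)/6,64)[:2];V=back(c,285+(vu[0]-2.5)/6,115+(vu[1]-2.5)/6,34)[:2]
    print(f,pu,vu,np.linalg.norm(P-V),np.linalg.norm(P-a0),np.arctan2(*(P-V)[::-1]))
"
```

```text
[ 586.97252263 -130.67358799] [ 586.86119279 -130.30841751]
init [ 555.4 -187.2] 140.69939962983636 64.75076254288027 -2.080324891231541
off [ 536.9 -170.9] 125.75086380491923 64.23105906879118 -2.465565035856498
now [ 557.7 -187.6] 141.16389805336803 64.04511619369758 -2.0451800904263964
topz (np.float64(643.1072891853263), np.float64(230.393711291091)) (np.float64(490.10733047765297), np.float64(179.53592499797946)) 63.336007865145675 142.11402445648852 -2.035265359462459
t5 (np.float64(600.2858201581028), np.float64(285.17897727272725)) (np.float64(487.6323680551357), np.float64(179.86651351187956)) 63.648338970942504 125.74517982349411 -2.4605166681851447
x (np.float64(643.5331325301205), np.float64(229.54423945783134)) (np.float64(487.30211496457304), np.float64(179.93175643279528)) 64.30964544210656 142.30268843821986 -2.0197644236366523
```

```bash
python3 -c "
from h import *
go([540,-160,140],0.785)"
```

```text
at [ 387.7 -241.8  155.7] euler [-3.141 -0.     0.79 ] d cm [16.53  5.07  1.57] rot [-0.    -0.     0.005]
```

Request:
servo_tool --deltas '[{"hand": 6.5,"tx": 3.5,"ty": 1,"tz": 0,"rx": 0,"ry": 0,"rz": 0},{"hand": 6.5,"tx": 7,"ty": 2,"tz": 0.5,"rx": 0,"ry": 0,"rz": 0},{"hand": 6.5,"tx": 10.5,"ty": 3,"tz": 1,"rx": 0,"ry": 0,"rz": 0},{"hand": 6.5,"tx": 14,"ty": 4,"tz": 1.5,"rx": 0,"ry": 0,"rz": 0},{"hand": 6.5,"tx": 16.5,"ty": 5,"tz": 1.5,"rx": 0,"ry": 0,"rz": 0}]'

```text
t: 12.13
eef_pos: [541.1, -157.2, 139.8]
ee_rot: [-3.14, -0.001, 0.792]
wrist_force: [1.0, -0.0, 0.2]
width: 65.6
```

Request:
servo_tool --deltas '[{"hand": 6.5,"tx": 0,"ty": 0,"tz": 0,"rx": 0,"ry": 0,"rz": 0},{"hand": 6.5,"tx": 0,"ty": 0,"tz": 0,"rx": 0,"ry": 0,"rz": 0},{"hand": 6.5,"tx": 0,"ty": 0,"tz": 0,"rx": 0,"ry": 0,"rz": 0},{"hand": 6.5,"tx": 0,"ty": 0,"tz": 0,"rx": 0,"ry": 0,"rz": 0}]'

```text
t: 12.47
eef_pos: [537.7, -161.3, 140.6]
ee_rot: [-3.141, 0.001, 0.787]
wrist_force: [-0.5, 0.0, 0.2]
width: 65.1
```

```bash
python3 -c "
from h import *
c=cam('wrist');print(proj(c,np.array([587,-132,32])),c['T'].round(5).tolist());save(c,'w8',(140,0,440,230),2.6)"
```

```text
(np.float64(333.41847562873886), np.float64(140.32726306978103)) [[0.70799, -0.70623, 0.00036, -494.89558], [-0.68124, -0.6828, 0.264, 250.52749], [-0.1862, -0.18716, -0.96452, 361.59744], [0.0, 0.0, 0.0, 1.0]]
```

View pics/w8.png

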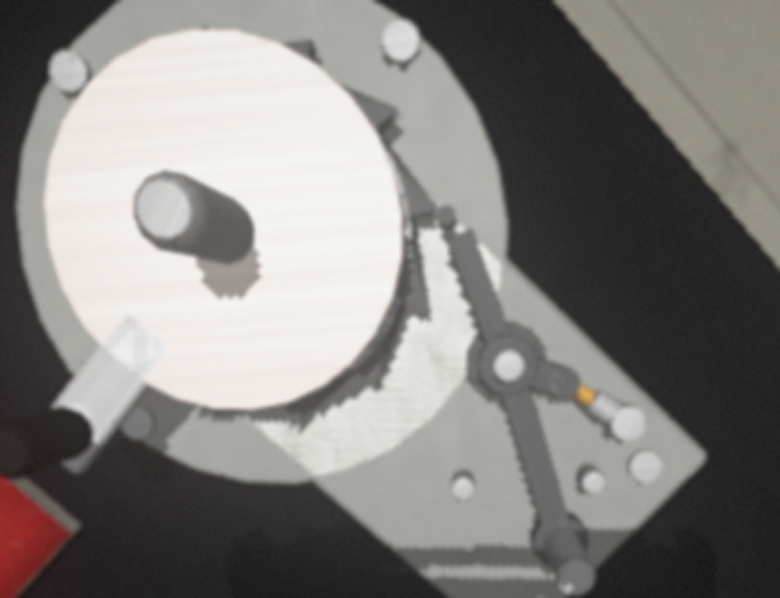

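```bash
python3 -c "
import w2
from h import *
c=dict(w2.c);c8=dict(c,T=np.array([[0.70799, -0.70623, 0.00036, -494.89558], [-0.68124, -0.6828, 0.264, 250.52749], [-0.1862, -0.18716, -0.96452, 361.59744],[0,0,0,1.]]))
def pr(n,p,a):d=(p-a)[:2];print(n,p.round(1),'r',np.linalg.norm(d).round(1),'ang',np.degrees(np.arctan2(d[1],d[0])).round(1))
a=back(c8,140+164/2.6,208/2.6,101);print('axis8',a)
for n,x,y,z in[('nose',445,215,28),('tip1',437,205,28),('tipA',398,128,28),('tipB',429,318,28),('tipC',380,387,28),('tipD',302,428,28),('piv',508,365,34),('pin',576,576,64),('knob',0,0,0)]:
    pr(n,back(c8,140+x/2.6,y/2.6,z),a)
a=np.array([557.4,-46.8,0])
print('initial')
for n,x,y,z in[('nose',460,458,28),('tip',474,424,28),('tip',440,148,28),('tip',500,232,28),('tip',350,102,28),('piv',410,572,34),('pin',322,775,64)]:
    pr(n,back(w2.c,260+(x-1.5)/4,50+(y-1.5)/4,z),a)
cc=cam('wrist');save(cc,'w8z',(270,30,350,170),7)
im=cv2.imread('w2raw.png')[130:200,340:400];im=cv2.resize(im,None,fx=7,fy=7,interpolation=cv2.INTER_CUBIC);b=cv2.imread('pics/w8z.png')[:600];im=np.vstack([im,np.zeros((600-im.shape[0],im.shape[1],3),np.uint8)])
b=np.hstack([b,im])[:600,:800];cv2.imwrite('pics/cmp.png',cv2.convertScaleAbs(b,alpha=1.6,beta=0));print(b.shape)
"
```

```text
axis8 [558.08593265 -48.99223519 101.        ]
nose [606.  -86.9  28. ] r 61.1 ang -38.4
tip1 [606.3 -83.2  28. ] r 59.1 ang -35.3
tipA [613.3 -59.7  28. ] r 56.3 ang -11.0
tipB [ 580.5 -105.    28. ] r 60.3 ang -68.2
tipC [ 553.5 -109.    28. ] r 60.2 ang -94.4
tipD [ 525.4 -100.    28. ] r 60.6 ang -122.7
piv [ 588.1 -133.    34. ] r 89.2 ang -70.3
pin [ 559.4 -189.6   64. ] r 140.6 ang -89.5
knob [552.4  62.2   0. ] r 111.4 ang 92.9
initial
nose [603.4 -97.   28. ] r 68.1 ang -47.5
tip [607.4 -86.3  28. ] r 63.7 ang -38.3
tip [593.5  -4.6  28. ] r 55.5 ang 49.4
tip [612.5 -28.6  28. ] r 58.1 ang 18.3
tip [566.5   8.3  28. ] r 55.8 ang 80.6
piv [ 587.8 -132.7   34. ] r 91.1 ang -70.5
pin [ 558.  -189.6   64. ] r 142.8 ang -89.8
(600, 800, 3)
```

View pics/cmp.png

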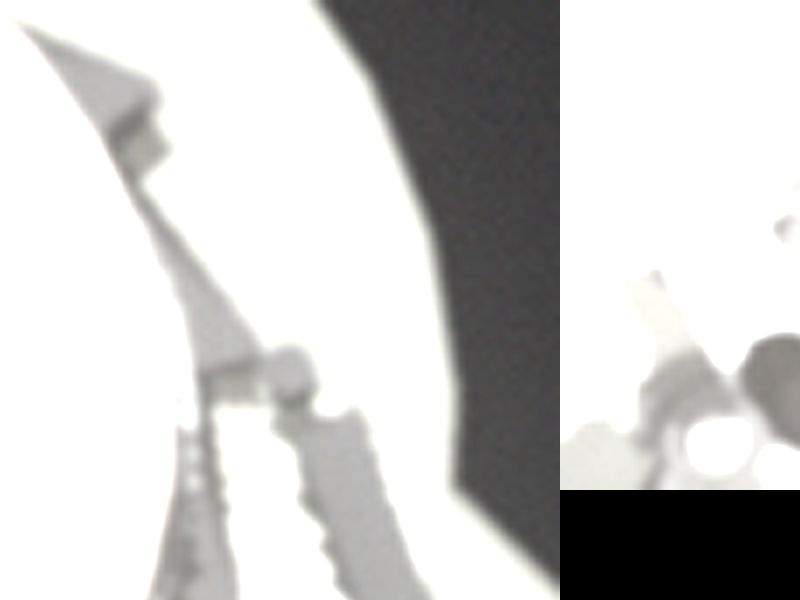

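```bash
python3 -c "
import w2
from h import *
M=np.array(bot.camera('wrist')['mount'])
T=np.eye(4);T[:3,:3]=R.from_euler('xyz',[-3.141,.001,1.572]).as_matrix();T[:3,3]=[589.7,-114.3,137.2]
c=dict(w2.c,T=np.linalg.inv(T@M))
for z in (24,28,32):
  for P in (back(c,220+543.5/4,60+508.5/4,z),):
    d=P[:2]-[588,-133];print(z,P,np.linalg.norm(d),np.degrees(np.arctan2(d[1],d[0])))
"
```

```text
24 [624.61917803 -99.5822064   24.        ] 49.575327823548285 42.382836209672156
28 [624.07455316 -98.69295927  28.        ] 49.78299337319536 43.56141762003716
32 [623.52992829 -97.80371215  32.        ] 50.01154349713011 44.729717658815446
```

```bash
python3 -c "
from h import *
go([482.5,-49.5,140],1.571)"
```

```text
at [ 538.2 -161.2  141. ] euler [3.141e+00 1.000e-03 7.870e-01] d cm [  3.98 -11.83   0.1 ] rot [-0.     0.001 -0.784]
```

Request:
servo_tool --deltas '[{"hand": 3.5,"tx": 0.8,"ty": -2.4,"tz": 0,"rx": 0,"ry": 0,"rz": -0.12},{"hand": 3.5,"tx": 1.6,"ty": -4.8,"tz": 0,"rx": 0,"ry": 0,"rz": -0.24},{"hand": 3.5,"tx": 2.4,"ty": -7.2,"tz": 0,"rx": 0,"ry": 0,"rz": -0.36},{"hand": 3.5,"tx": 3.2,"ty": -9.6,"tz": 0,"rx": 0,"ry": 0,"rz": -0.48},{"hand": 3.5,"tx": 4,"ty": -11.8,"tz": 0,"rx": 0,"ry": 0,"rz": -0.6}]'

```text
t: 13.03
eef_pos: [482.3, -48.1, 141.1]
ee_rot: [3.141, 0.001, 1.394]
wrist_force: [0.3, 0.1, 0.2]
width: 40.1
```

Request:
servo_tool --deltas '[{"hand": 3.5,"tx": 0,"ty": 0,"tz": 0,"rx": 0,"ry": 0,"rz": -0.1},{"hand": 3.5,"tx": 0,"ty": 0,"tz": 0,"rx": 0,"ry": 0,"rz": -0.184},{"hand": 3.5,"tx": 0,"ty": 0,"tz": 0,"rx": 0,"ry": 0,"rz": -0.184},{"hand": 3.5,"tx": 0,"ty": 0,"tz": 0,"rx": 0,"ry": 0,"rz": -0.184},{"hand": 3.5,"tx": 0,"ty": 0,"tz": 0,"rx": 0,"ry": 0,"rz": -0.184}]'

```text
t: 13.45
eef_pos: [483.4, -49.3, 141.0]
ee_rot: [3.141, 0.0, 1.57]
wrist_force: [0.4, 0.0, -0.0]
width: 35.4
```

```bash
python3 -c "
from h import *
go([482.5,-49.5,84],1.571)"
```

```text
at [483.4 -49.3 141. ] euler [3.141 0.    1.57 ] d cm [-0.02 -0.1   5.7 ] rot [ 0.     0.    -0.001]
```

Request:
servo_tool --deltas '[{"hand": 3.5,"tx": 0,"ty": -0.1,"tz": 2,"rx": 0,"ry": 0,"rz": 0},{"hand": 3.5,"tx": 0,"ty": -0.1,"tz": 4,"rx": 0,"ry": 0,"rz": 0},{"hand": 3.5,"tx": 0,"ty": -0.1,"tz": 5.5,"rx": 0,"ry": 0,"rz": 0},{"hand": 2.5,"tx": 0,"ty": -0.1,"tz": 5.5,"rx": 0,"ry": 0,"rz": 0},{"hand": 1.6,"tx": 0,"ty": -0.1,"tz": 5.5,"rx": 0,"ry": 0,"rz": 0}]'

```text
t: 13.87
eef_pos: [482.2, -48.8, 85.5]
ee_rot: [-3.14, -0.0, 1.572]
wrist_force: [0.4, 0.0, 0.1]
width: 28.2
```

Request:
servo_tool --deltas '[{"hand": 0.8,"tx": 0,"ty": 0,"tz": 0,"rx": 0,"ry": 0,"rz": 0},{"hand": 0.8,"tx": 0,"ty": 0,"tz": 0,"rx": 0,"ry": 0,"rz": 0},{"hand": 0.8,"tx": 0,"ty": 0,"tz": 0,"rx": 0,"ry": 0,"rz": 0}]'

```text
t: 14.12
eef_pos: [482.8, -48.7, 86.8]
ee_rot: [3.141, 0.001, 1.572]
wrist_force: [-1.5, -0.8, 2.4]
width: 14.3
```

Request:
servo_tool --deltas '[{"hand": 0.8,"tx": -0.1,"ty": 0,"tz": 0,"rx": 0,"ry": 0,"rz": 0},{"hand": 0.8,"tx": -0.2,"ty": 0,"tz": 0,"rx": 0,"ry": 0,"rz": 0},{"hand": 0.8,"tx": -0.3,"ty": 0,"tz": 0,"rx": 0,"ry": 0,"rz": 0},{"hand": 0.8,"tx": -0.4,"ty": 0,"tz": 0,"rx": 0,"ry": 0,"rz": 0},{"hand": 0.8,"tx": -0.4,"ty": 0,"tz": 0,"rx": 0,"ry": 0,"rz": 0}]'

```text
t: 14.53
eef_pos: [483.1, -52.3, 86.8]
ee_rot: [3.14, -0.0, 1.573]
wrist_force: [-1.3, 2.2, 6.5]
width: 14.1
```

Request:
servo_tool --deltas '[{"hand": 3.5,"tx": 0,"ty": 0,"tz": 0,"rx": 0,"ry": 0,"rz": 0},{"hand": 3.5,"tx": 0,"ty": 0,"tz": 0,"rx": 0,"ry": 0,"rz": 0},{"hand": 3.5,"tx": 0,"ty": 0,"tz": 0,"rx": 0,"ry": 0,"rz": 0},{"hand": 3.5,"tx": 0,"ty": 0,"tz": -3,"rx": 0,"ry": 0,"rz": 0},{"hand": 3.5,"tx": 0,"ty": 0,"tz": -6,"rx": 0,"ry": 0,"rz": 0}]'

```text
t: 14.95
eef_pos: [481.1, -52.7, 145.1]
ee_rot: [-3.137, -0.001, 1.573]
wrist_force: [1.4, -1.0, -0.6]
width: 33.7
```

```bash
python3 -c "
from h import *
c=cam('top');a0=np.array([555.5,-46.5])
save(c,'y',(285,115,415,205),6)
for f in ('topz','t5','x','y'):
    g=cv2.cvtColor(cv2.imread(f'pics/{f}.png'),cv2.COLOR_BGR2GRAY).astype(float)
    x,y=(600,288) if f=='t5' else (640,236)
    s=g[y-22:y+22,x-22:x+22];w=np.clip(s-225,0,None);Y,X=np.mgrid[y-22:y+22,x-22:x+22]
    pu=(w*X).sum()/w.sum(),(w*Y).sum()/w.sum()
    V=np.array([586.6,-130.7])
    P=back(c,285+(pu[0]-2.5)/6,115+(pu[1]-2.5)/6,64)[:2]
    print(f,pu,P,np.linalg.norm(P-a0),np.arctan2(*(P-V)[::-1]))
go([537.7,-161.3,140.6],.787)
"
```

```text
topz (np.float64(643.1072891853263), np.float64(230.393711291091)) [ 559.16061835 -188.56687095] 142.11402445648852 -2.013576374694906
t5 (np.float64(600.2858201581028), np.float64(285.17897727272725)) [ 537.97954391 -171.01860852] 125.74517982349411 -2.4492678964793835
x (np.float64(643.5331325301205), np.float64(229.54423945783134)) [ 559.49241875 -188.74667212] 142.30268843821986 -2.0076941387338767
y (np.float64(650.5895472703063), np.float64(217.45938748335553)) [ 564.20266069 -191.69449077] 145.45506678620538 -1.9227135118028704
at [485.6 -52.5 151.3] euler [3.134e+00 1.000e-03 1.573e+00] d cm [-10.89   5.18   1.12] rot [ 0.008 -0.002  0.786]
```

```bash
python3 -c "
from h import *
go([390.3,-242.2,120],.785)
"
```

```text
at [485.6 -52.5 151.3] euler [3.134e+00 1.000e-03 1.573e+00] d cm [-18.95  -9.59   3.07] rot [ 0.008 -0.002  0.788]
```

Request:
servo_tool --deltas '[{"hand": 6.5,"tx": -3.6,"ty": 0,"tz": 0,"rx": 0,"ry": 0,"rz": 0.12},{"hand": 6.5,"tx": -7.2,"ty": -1.5,"tz": 0,"rx": 0,"ry": 0,"rz": 0.24},{"hand": 6.5,"tx": -10.5,"ty": -3.5,"tz": 0,"rx": 0,"ry": 0,"rz": 0.36},{"hand": 6.5,"tx": -13.5,"ty": -5.5,"tz": 0,"rx": 0,"ry": 0,"rz": 0.48},{"hand": 6.5,"tx": -16.5,"ty": -7.5,"tz": 1,"rx": 0,"ry": 0,"rz": 0.6}]'

```text
t: 15.42
eef_pos: [408.0, -220.0, 137.1]
ee_rot: [3.137, -0.0, 0.966]
wrist_force: [1.1, -0.4, -0.4]
width: 59.7
```

```bash
python3 -c "
from h import *
go([390.3,-242.2,110],.785)
"
```

```text
at [ 408.  -220.   137.1] euler [ 3.137 -0.     0.966] d cm [-2.83 -0.21  2.71] rot [ 0.004 -0.001  0.181]
```

Request:
servo_tool --deltas '[{"hand": 6.5,"tx": -1.5,"ty": -0.2,"tz": 1,"rx": 0,"ry": 0,"rz": 0.1},{"hand": 6.5,"tx": -2.8,"ty": -0.2,"tz": 2,"rx": 0,"ry": 0,"rz": 0.18},{"hand": 6.5,"tx": -2.8,"ty": -0.2,"tz": 2.7,"rx": 0,"ry": 0,"rz": 0.18},{"hand": 6.5,"tx": -2.8,"ty": -0.2,"tz": 2.7,"rx": 0,"ry": 0,"rz": 0.18},{"hand": 6.5,"tx": -2.8,"ty": -0.2,"tz": 2.7,"rx": 0,"ry": 0,"rz": 0.18}]'

```text
t: 15.83
eef_pos: [391.2, -238.9, 108.7]
ee_rot: [-3.141, -0.001, 0.796]
wrist_force: [0.6, 0.6, 0.5]
width: 64.7
```

Request:
servo_tool --deltas '[{"hand": 6.5,"tx": 0,"ty": 0,"tz": 0,"rx": 0,"ry": 0,"rz": 0},{"hand": 6.5,"tx": 0,"ty": 0,"tz": 0,"rx": 0,"ry": 0,"rz": 0},{"hand": 6.5,"tx": 0,"ty": 0,"tz": 0,"rx": 0,"ry": 0,"rz": 0}]'

```text
t: 16.08
eef_pos: [391.3, -239.3, 109.3]
ee_rot: [3.14, -0.001, 0.795]
wrist_force: [-0.8, 0.8, 0.0]
width: 64.6
```

```bash
cat >> h.py <<'E'
def ring(near,z=5,tol=30):
    """ring centre (bbox and centroid) from the wrist view near a given xy"""
    w=cam('wrist');best=None
    for a,b,ce in whites(w,140,60):
        for p in (ce,[b[0]+(b[2]-1)/2,b[1]+(b[3]-1)/2]):
            P=back(w,*p,z)
            if np.linalg.norm(P[:2]-near)<tol: print('ring',a,b,p,P.round(1));best=P
    return best
E
python3 -c "
from h import *
P=ring([390,-242])
go([390.3,-242.2,23],.785);go([P[0],P[1],23],.785)
"
```

```text
ring 2316 [289, 180, 60, 58] [318.2, 208.6] [ 391.  -242.2    5. ]
ring 2316 [289, 180, 60, 58] [318.5, 208.5] [ 391.2 -242.3    5. ]
at [ 391.1 -239.4  109.3] euler [ 3.141 -0.     0.794] d cm [-0.26  0.13  8.63] rot [ 0.001 -0.     0.009]
at [ 391.1 -239.4  109.3] euler [ 3.141 -0.     0.794] d cm [-0.2   0.2   8.63] rot [ 0.001 -0.     0.009]
```

Request:
servo_tool --deltas '[{"hand": 6.5,"tx": -0.2,"ty": 0.2,"tz": 2.5,"rx": 0,"ry": 0,"rz": 0.009},{"hand": 6.5,"tx": -0.2,"ty": 0.2,"tz": 5,"rx": 0,"ry": 0,"rz": 0.009},{"hand": 6.5,"tx": -0.2,"ty": 0.2,"tz": 7.5,"rx": 0,"ry": 0,"rz": 0.009},{"hand": 6.5,"tx": -0.2,"ty": 0.2,"tz": 8.6,"rx": 0,"ry": 0,"rz": 0.009},{"hand": 6.5,"tx": -0.2,"ty": 0.2,"tz": 8.6,"rx": 0,"ry": 0,"rz": 0.009}]'

```text
t: 16.55
eef_pos: [389.7, -241.8, 21.0]
ee_rot: [-3.138, 0.001, 0.785]
wrist_force: [0.9, 0.3, -0.2]
width: 65.4
```

Request:
servo_tool --deltas '[{"hand": 6,"tx": 0,"ty": 0,"tz": 0,"rx": 0,"ry": 0,"rz": 0},{"hand": 5.6,"tx": 0,"ty": 0,"tz": 0,"rx": 0,"ry": 0,"rz": 0},{"hand": 5.3,"tx": 0,"ty": 0,"tz": 0,"rx": 0,"ry": 0,"rz": 0},{"hand": 5.1,"tx": 0,"ty": 0,"tz": 0,"rx": 0,"ry": 0,"rz": 0},{"hand": 5.1,"tx": 0,"ty": 0,"tz": 0,"rx": 0,"ry": 0,"rz": 0}]'

```text
t: 16.97
eef_pos: [390.8, -242.9, 23.6]
ee_rot: [3.14, -0.0, 0.784]
wrist_force: [-0.3, 0.3, -0.0]
width: 52.4
```

Request:
servo_tool --deltas '[{"hand": 5.1,"tx": 0,"ty": 0,"tz": 0,"rx": 0,"ry": 0,"rz": 0},{"hand": 5.1,"tx": 0,"ty": 0,"tz": 0,"rx": 0,"ry": 0,"rz": 0},{"hand": 5.1,"tx": 0,"ty": 0,"tz": 0,"rx": 0,"ry": 0,"rz": 0}]'

```text
t: 17.22
eef_pos: [390.4, -242.7, 23.0]
ee_rot: [3.141, 0.0, 0.784]
wrist_force: [0.7, 0.0, 0.8]
width: 51.4
```

Request:
servo_tool --deltas '[{"hand": 5.0,"tx": 0,"ty": 0,"tz": 0,"rx": 0,"ry": 0,"rz": 0},{"hand": 5.0,"tx": 0,"ty": 0,"tz": 0,"rx": 0,"ry": 0,"rz": 0},{"hand": 5.0,"tx": 0,"ty": 0,"tz": 0,"rx": 0,"ry": 0,"rz": 0}]'

```text
t: 17.47
eef_pos: [390.5, -242.6, 23.0]
ee_rot: [3.142, 0.0, 0.784]
wrist_force: [-0.5, 0.1, 2.5]
width: 50.0
```

Request:
servo_tool --deltas '[{"hand": 4.95,"tx": 0,"ty": 0,"tz": 0,"rx": 0,"ry": 0,"rz": 0},{"hand": 4.95,"tx": 0,"ty": 0,"tz": 0,"rx": 0,"ry": 0,"rz": 0},{"hand": 4.95,"tx": 0,"ty": 0,"tz": 0,"rx": 0,"ry": 0,"rz": 0}]'

```text
t: 17.72
eef_pos: [390.5, -242.6, 23.0]
ee_rot: [3.142, 0.0, 0.784]
wrist_force: [-0.9, 1.0, 4.4]
width: 49.9
```

Request:
servo_tool --deltas '[{"hand": 4.9,"tx": 0,"ty": 0,"tz": 0,"rx": 0,"ry": 0,"rz": 0},{"hand": 4.9,"tx": 0,"ty": 0,"tz": 0,"rx": 0,"ry": 0,"rz": 0},{"hand": 4.9,"tx": 0,"ty": 0,"tz": 0,"rx": 0,"ry": 0,"rz": 0}]'

```text
t: 17.97
eef_pos: [390.5, -242.6, 22.9]
ee_rot: [3.141, 0.0, 0.784]
wrist_force: [1.2, 0.3, 0.1]
width: 50.0
```

Request:
servo_tool --deltas '[{"hand": 4.85,"tx": 0,"ty": 0,"tz": -0.3,"rx": 0,"ry": 0,"rz": 0},{"hand": 4.85,"tx": 0,"ty": 0,"tz": -1,"rx": 0,"ry": 0,"rz": 0},{"hand": 4.85,"tx": 0,"ty": 0,"tz": -2,"rx": 0,"ry": 0,"rz": 0},{"hand": 4.85,"tx": 0,"ty": 0,"tz": -3.5,"rx": 0,"ry": 0,"rz": 0},{"hand": 4.85,"tx": 0,"ty": 0,"tz": -3.5,"rx": 0,"ry": 0,"rz": 0}]'

```text
t: 18.38
eef_pos: [392.3, -243.5, 60.4]
ee_rot: [3.136, -0.002, 0.784]
wrist_force: [0.0, -0.8, -0.9]
width: 49.4
```

```bash
python3 -c "
from h import *
print(bot.state()['width'],bot.state()['wrist_force'])
ring([390,-242],5,60);print('lifted?');ring([390,-242],40,40)
go([557.5,-47.5,150],.785)
"
```

```text
49.408863680816786 [ 0.03693293 -0.83482447 -0.88321708]
ring 3108 [274, 204, 86, 55] [316.6, 231.7] [ 389.2 -247.3    5. ]
ring 3108 [274, 204, 86, 55] [316.5, 231.0] [ 389.5 -246.9    5. ]
ring 4422 [216, 261, 203, 27] [317.4, 272.8] [ 366.6 -270.6    5. ]
ring 4422 [216, 261, 203, 27] [317.0, 274.0] [ 365.6 -271.1    5. ]
lifted?
ring 3119 [274, 204, 87, 55] [316.6, 231.7] [ 398.3 -237.3   40. ]
ring 3119 [274, 204, 87, 55] [317.0, 231.0] [ 398.7 -237.1   40. ]
ring 4460 [215, 261, 203, 27] [315.7, 272.7] [ 379.1 -255.6   40. ]
ring 4460 [215, 261, 203, 27] [316.0, 274.0] [ 378.6 -256.4   40. ]
at [ 391.  -243.1   58.7] euler [ 3.139e+00 -1.000e-03  7.840e-01] d cm [25.6  -2.09 -9.12] rot [ 0.002 -0.001 -0.001]
```

Request:
servo_tool --deltas '[{"hand": 4.85,"tx": 2,"ty": 0,"tz": -3,"rx": 0,"ry": 0,"rz": 0},{"hand": 4.85,"tx": 5,"ty": -0.5,"tz": -6,"rx": 0,"ry": 0,"rz": 0},{"hand": 4.85,"tx": 8,"ty": -1,"tz": -9,"rx": 0,"ry": 0,"rz": 0},{"hand": 4.85,"tx": 11.5,"ty": -1.5,"tz": -9.5,"rx": 0,"ry": 0,"rz": 0},{"hand": 4.85,"tx": 15,"ty": -2,"tz": -9.5,"rx": 0,"ry": 0,"rz": 0}]'

```text
t: 18.9
eef_pos: [484.8, -121.9, 155.3]
ee_rot: [3.137, -0.002, 0.782]
wrist_force: [0.3, 0.1, -0.3]
width: 48.8
```

Request:
servo_tool --deltas '[{"hand": 4.85,"tx": 3,"ty": 0,"tz": 0,"rx": 0,"ry": 0,"rz": 0},{"hand": 4.85,"tx": 6,"ty": 0,"tz": 0,"rx": 0,"ry": 0,"rz": 0},{"hand": 4.85,"tx": 8.5,"ty": 0,"tz": 0,"rx": 0,"ry": 0,"rz": 0},{"hand": 4.85,"tx": 10,"ty": 0,"tz": 0,"rx": 0,"ry": 0,"rz": 0},{"hand": 4.85,"tx": 10,"ty": 0,"tz": 0,"rx": 0,"ry": 0,"rz": 0}]'

```text
t: 19.32
eef_pos: [555.1, -48.7, 152.4]
ee_rot: [-3.141, -0.002, 0.788]
wrist_force: [0.4, 0.1, -0.1]
width: 49.1
```

```bash
python3 -c "
from h import *
print(bot.state()['width'])
go([557.6,-47.5,140],.785)
"
```

```text
49.11814168576363
at [555.1 -48.7 152.4] euler [-3.141e+00 -2.000e-03  7.880e-01] d cm [0.25 0.09 1.24] rot [-0.001 -0.002  0.003]
```

Fine-position, settle, then look before lowering.

Request:
servo_tool --deltas '[{"hand": 4.85,"tx": 0.25,"ty": 0.1,"tz": 0.6,"rx": 0,"ry": 0,"rz": 0},{"hand": 4.85,"tx": 0.25,"ty": 0.1,"tz": 1.2,"rx": 0,"ry": 0,"rz": 0},{"hand": 4.85,"tx": 0.25,"ty": 0.1,"tz": 1.2,"rx": 0,"ry": 0,"rz": 0},{"hand": 4.85,"tx": 0.25,"ty": 0.1,"tz": 1.2,"rx": 0,"ry": 0,"rz": 0},{"hand": 4.85,"tx": 0.25,"ty": 0.1,"tz": 1.2,"rx": 0,"ry": 0,"rz": 0}]'

```text
t: 19.73
eef_pos: [555.3, -52.0, 140.7]
ee_rot: [-3.142, 0.001, 0.782]
wrist_force: [-0.3, 1.0, 0.6]
width: 49.1
```

```bash
python3 -c "
from h import *
print(bot.state()['width'])
go([557.6,-47.5,140],.785)
c=cam('wrist');save(c,'w9',(220,120,420,270),4)
print(proj(c,np.array([557.6,-47.5,101])),proj(c,np.array([557.6,-47.5,56])))
"
```

```text
49.08960621151638
at [555.3 -52.  140.7] euler [-3.142e+00  1.000e-03  7.820e-01] d cm [ 0.48 -0.16  0.07] rot [-0.     0.001 -0.003]
(np.float64(313.8748717057316), np.float64(226.34888628060403)) (np.float64(314.3441057317311), np.float64(206.94193291371639))
```

View pics/w9.png

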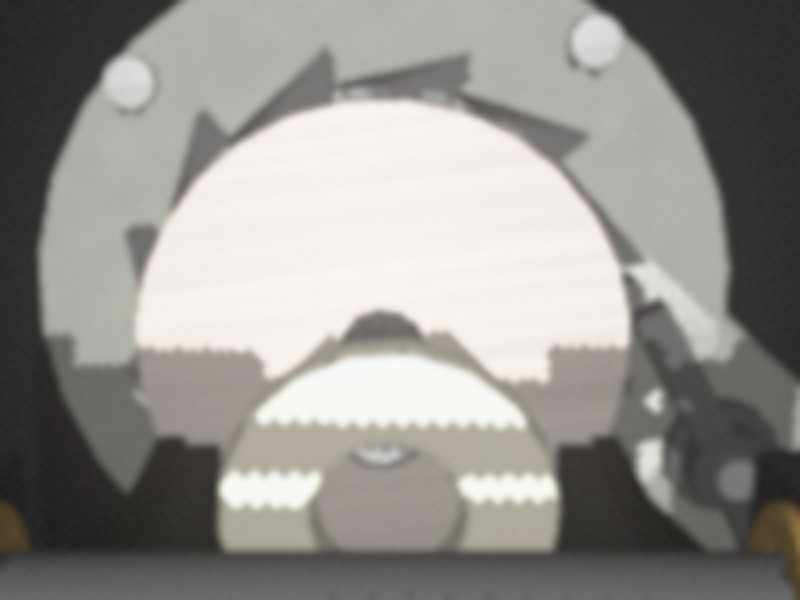

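Request:
servo_tool --deltas '[{"hand": 4.85,"tx": 0.3,"ty": -0.1,"tz": 0,"rx": 0,"ry": 0,"rz": 0},{"hand": 4.85,"tx": 0.5,"ty": -0.15,"tz": 0,"rx": 0,"ry": 0,"rz": 0},{"hand": 4.85,"tx": 0.5,"ty": -0.15,"tz": 0,"rx": 0,"ry": 0,"rz": 0},{"hand": 4.85,"tx": 0.5,"ty": -0.15,"tz": 0,"rx": 0,"ry": 0,"rz": 0},{"hand": 4.85,"tx": 0.5,"ty": -0.15,"tz": 0,"rx": 0,"ry": 0,"rz": 0}]'

```text
t: 20.2
eef_pos: [558.4, -46.3, 140.9]
ee_rot: [3.141, -0.0, 0.784]
wrist_force: [-0.4, 0.4, -0.9]
width: 49.2
```

```bash
python3 -c "
from h import *
go([557.6,-47.5,82],.785)
"
```

```text
at [558.4 -46.3 140.9] euler [ 3.141 -0.     0.784] d cm [-0.14  0.03  5.89] rot [ 0.    -0.    -0.001]
```

Request:
servo_tool --deltas '[{"hand": 4.85,"tx": -0.1,"ty": 0,"tz": 0.6,"rx": 0,"ry": 0,"rz": 0},{"hand": 4.85,"tx": -0.1,"ty": 0,"tz": 1.2,"rx": 0,"ry": 0,"rz": 0},{"hand": 4.85,"tx": -0.1,"ty": 0,"tz": 1.8,"rx": 0,"ry": 0,"rz": 0},{"hand": 4.85,"tx": -0.1,"ty": 0,"tz": 2.4,"rx": 0,"ry": 0,"rz": 0},{"hand": 4.85,"tx": -0.1,"ty": 0,"tz": 2.8,"rx": 0,"ry": 0,"rz": 0}]'

```text
t: 20.62
eef_pos: [557.1, -47.1, 111.6]
ee_rot: [-3.14, 0.001, 0.784]
wrist_force: [-0.3, 0.2, 0.8]
width: 49.3
```

Request:
servo_tool --deltas '[{"hand": 4.85,"tx": 0,"ty": 0,"tz": 0.8,"rx": 0,"ry": 0,"rz": 0},{"hand": 4.85,"tx": 0,"ty": 0,"tz": 1.6,"rx": 0,"ry": 0,"rz": 0},{"hand": 4.85,"tx": 0,"ty": 0,"tz": 2.4,"rx": 0,"ry": 0,"rz": 0},{"hand": 4.85,"tx": 0,"ty": 0,"tz": 3.1,"rx": 0,"ry": 0,"rz": 0},{"hand": 4.85,"tx": 0,"ty": 0,"tz": 3.1,"rx": 0,"ry": 0,"rz": 0}]'

```text
t: 21.03
eef_pos: [556.5, -47.1, 80.0]
ee_rot: [-3.139, 0.002, 0.784]
wrist_force: [0.1, -0.7, -0.5]
width: 49.0
```

Request:
servo_tool --deltas '[{"hand": 5.2,"tx": 0,"ty": 0,"tz": 0,"rx": 0,"ry": 0,"rz": 0},{"hand": 6,"tx": 0,"ty": 0,"tz": 0,"rx": 0,"ry": 0,"rz": 0},{"hand": 6.5,"tx": 0,"ty": 0,"tz": 0,"rx": 0,"ry": 0,"rz": 0},{"hand": 6.5,"tx": 0,"ty": 0,"tz": 0,"rx": 0,"ry": 0,"rz": 0},{"hand": 6.5,"tx": 0,"ty": 0,"tz": -2,"rx": 0,"ry": 0,"rz": 0}]'

```text
t: 21.45
eef_pos: [555.3, -47.2, 99.4]
ee_rot: [-3.137, 0.004, 0.784]
wrist_force: [0.7, 0.4, -0.5]
width: 63.9
```

Request:
servo_tool --deltas '[{"hand": 6.5,"tx": 0,"ty": 0,"tz": -3,"rx": 0,"ry": 0,"rz": 0},{"hand": 6.5,"tx": 0,"ty": 0,"tz": -6,"rx": 0,"ry": 0,"rz": 0},{"hand": 6.5,"tx": 0,"ty": 0,"tz": -7,"rx": 0,"ry": 0,"rz": 0},{"hand": 6.5,"tx": 0,"ty": 0,"tz": -7,"rx": 0,"ry": 0,"rz": 0}]'

```text
t: 21.78
eef_pos: [559.8, -47.0, 175.2]
ee_rot: [3.136, -0.004, 0.784]
wrist_force: [-0.9, 1.0, -0.1]
width: 64.8
```

```bash
python3 -c "
from h import *
t=cam('top')
for r in whites(t): 
    if 185<r[2][0]<470 and r[2][1]>110: print('t',r, back(t,*r[2],5).round(1))
go([580,115.5,120],.785)
go([405.5,159,120],.785)
"
```

```text
t (np.int32(139128), [0, 0, 637, 400], [320.6, 189.4]) [485.3 -18.5   5. ]
t (np.int32(697), [368, 135, 32, 42], [387.8, 154.7]) [ 566.5 -186.1    5. ]
t (np.int32(323), [255, 143, 22, 21], [265.4, 153.0]) [580.  115.7   5. ]
t (np.int32(52), [304, 177, 15, 10], [312.2, 182.6]) [502.7   1.6   5. ]
t (np.int32(336), [238, 213, 22, 22], [248.5, 223.7]) [406.1 159.6   5. ]
t (np.int32(669), [195, 218, 28, 29], [208.6, 231.5]) [389.7 257.6   5. ]
t (np.int32(532), [431, 242, 26, 26], [443.8, 254.2]) [ 319.9 -310.3    5. ]
t (np.int32(68), [355, 264, 39, 12], [372.9, 268.0]) [ 291.4 -139.2    5. ]
t (np.int32(573), [428, 276, 28, 27], [441.6, 288.6]) [ 238.6 -300.8    5. ]
t (np.int32(45), [195, 325, 17, 11], [202.7, 331.8]) [150.5 272.4   5. ]
t (np.int32(217), [271, 345, 68, 43], [300.1, 356.2]) [88.8 40.6  5. ]
at [558.4 -47.2 173. ] euler [ 3.139e+00 -2.000e-03  7.840e-01] d cm [ 13.   -10.01   5.3 ] rot [ 0.003 -0.002 -0.001]
at [558.4 -47.2 173. ] euler [ 3.139e+00 -2.000e-03  7.840e-01] d cm [  3.71 -25.41   5.24] rot [ 0.003 -0.002 -0.001]
```

Request:
servo_tool --deltas '[{"hand": 6.5,"tx": 3,"ty": -2.3,"tz": 0,"rx": 0,"ry": 0,"rz": 0},{"hand": 6.5,"tx": 6,"ty": -4.6,"tz": 1,"rx": 0,"ry": 0,"rz": 0},{"hand": 6.5,"tx": 9,"ty": -7,"tz": 3,"rx": 0,"ry": 0,"rz": 0},{"hand": 6.5,"tx": 12,"ty": -9.2,"tz": 5,"rx": 0,"ry": 0,"rz": 0},{"hand": 6.5,"tx": 13,"ty": -10,"tz": 6,"rx": 0,"ry": 0,"rz": 0}]'

```text
t: 22.25
eef_pos: [576.8, 121.5, 108.3]
ee_rot: [-3.136, 0.001, 0.79]
wrist_force: [0.4, 0.8, -0.3]
width: 65.1
```

Request:
servo_tool --deltas '[{"hand": 6.5,"tx": 0,"ty": 0,"tz": 0,"rx": 0,"ry": 0,"rz": 0},{"hand": 6.5,"tx": 0,"ty": 0,"tz": 0,"rx": 0,"ry": 0,"rz": 0},{"hand": 6.5,"tx": 0,"ty": 0,"tz": 0,"rx": 0,"ry": 0,"rz": 0}]'

```text
t: 22.5
eef_pos: [578.7, 113.9, 110.9]
ee_rot: [-3.142, 0.002, 0.782]
wrist_force: [0.4, -0.1, 0.4]
width: 65.1
```

```bash
python3 -c "
from h import *
P=ring([580,115])
go([580,115.5,23],.785);go([P[0],P[1],23],.785)
"
```

```text
ring 2316 [288, 176, 60, 57] [317.6, 204.0] [580.3 113.9   5. ]
ring 2316 [288, 176, 60, 57] [317.5, 204.0] [580.3 113.9   5. ]
at [579.2 113.4 111.5] euler [3.141e+00 1.000e-03 7.810e-01] d cm [ 0.22 -0.1   8.85] rot [ 0.001  0.001 -0.004]
at [579.2 113.4 111.5] euler [3.141e+00 1.000e-03 7.810e-01] d cm [0.12 0.03 8.85] rot [ 0.001  0.001 -0.004]
```

Request:
servo_tool --deltas '[{"hand": 6.5,"tx": 0.1,"ty": 0,"tz": 2.5,"rx": 0,"ry": 0,"rz": 0},{"hand": 6.5,"tx": 0.1,"ty": 0,"tz": 5,"rx": 0,"ry": 0,"rz": 0},{"hand": 6.5,"tx": 0.1,"ty": 0,"tz": 7.5,"rx": 0,"ry": 0,"rz": 0},{"hand": 6.5,"tx": 0.1,"ty": 0,"tz": 8.8,"rx": 0,"ry": 0,"rz": 0},{"hand": 6.5,"tx": 0.1,"ty": 0,"tz": 8.8,"rx": 0,"ry": 0,"rz": 0}]'

```text
t: 22.97
eef_pos: [578.2, 113.9, 21.5]
ee_rot: [-3.14, 0.005, 0.782]
wrist_force: [0.4, 0.1, -0.4]
width: 65.2
```

Request:
servo_tool --deltas '[{"hand": 6,"tx": 0,"ty": 0,"tz": 0,"rx": 0,"ry": 0,"rz": 0},{"hand": 5.6,"tx": 0,"ty": 0,"tz": 0,"rx": 0,"ry": 0,"rz": 0},{"hand": 5.3,"tx": 0,"ty": 0,"tz": 0,"rx": 0,"ry": 0,"rz": 0},{"hand": 5.1,"tx": 0,"ty": 0,"tz": 0,"rx": 0,"ry": 0,"rz": 0},{"hand": 5.1,"tx": 0,"ty": 0,"tz": 0,"rx": 0,"ry": 0,"rz": 0}]'

```text
t: 23.38
eef_pos: [580.6, 116.3, 25.0]
ee_rot: [3.14, -0.002, 0.784]
wrist_force: [0.3, -0.2, 0.4]
width: 52.0
```

Request:
servo_tool --deltas '[{"hand": 5.0,"tx": 0,"ty": 0,"tz": 0,"rx": 0,"ry": 0,"rz": 0},{"hand": 5.0,"tx": 0,"ty": 0,"tz": 0,"rx": 0,"ry": 0,"rz": 0},{"hand": 4.95,"tx": 0,"ty": 0,"tz": 0,"rx": 0,"ry": 0,"rz": 0},{"hand": 4.9,"tx": 0,"ty": 0,"tz": 0,"rx": 0,"ry": 0,"rz": 0},{"hand": 4.85,"tx": 0,"ty": 0,"tz": 0,"rx": 0,"ry": 0,"rz": 0}]'

```text
t: 23.8
eef_pos: [580.5, 116.3, 24.5]
ee_rot: [3.141, -0.001, 0.784]
wrist_force: [0.0, -0.6, 6.0]
width: 49.4
```

Request:
servo_tool --deltas '[{"hand": 4.85,"tx": 0,"ty": 0,"tz": 0,"rx": 0,"ry": 0,"rz": 0},{"hand": 4.85,"tx": 0,"ty": 0,"tz": -0.5,"rx": 0,"ry": 0,"rz": 0},{"hand": 4.85,"tx": 0,"ty": 0,"tz": -1.5,"rx": 0,"ry": 0,"rz": 0},{"hand": 4.85,"tx": 0,"ty": 0,"tz": -3.5,"rx": 0,"ry": 0,"rz": 0},{"hand": 4.85,"tx": 0,"ty": 0,"tz": -6.5,"rx": 0,"ry": 0,"rz": 0}]'

```text
t: 24.22
eef_pos: [577.5, 115.8, 87.5]
ee_rot: [-3.138, 0.005, 0.784]
wrist_force: [0.6, 0.9, -1.1]
width: 49.3
```

```bash
python3 -c "
from h import *
print(bot.state()['width'],bot.state()['t'])
ring([580,115],75,60)
go([557.6,-47.5,152],.785)
"
```

```text
49.29692230569842 24.2167
ring 2813 [275, 208, 85, 51] [316.7, 233.1] [585.3 123.3  75. ]
ring 2813 [275, 208, 85, 51] [317.0, 233.0] [585.5 123.2  75. ]
ring 4436 [216, 262, 203, 28] [317.5, 273.3] [567.9 105.3  75. ]
ring 4436 [216, 262, 203, 28] [317.0, 275.5] [566.7 104.5  75. ]
ring 93 [358, 302, 14, 10] [365.2, 307.7] [571.9  68.7  75. ]
ring 93 [358, 302, 14, 10] [364.5, 306.5] [572.2  69.6  75. ]
at [582.1 117.5  94.8] euler [ 3.138 -0.006  0.784] d cm [-13.35   9.97  -5.76] rot [ 0.003 -0.006 -0.001]
```

Request:
servo_tool --deltas '[{"hand": 4.85,"tx": -1,"ty": 0.7,"tz": -3,"rx": 0,"ry": 0,"rz": 0},{"hand": 4.85,"tx": -3,"ty": 2.2,"tz": -5.7,"rx": 0,"ry": 0,"rz": 0},{"hand": 4.85,"tx": -6,"ty": 4.4,"tz": -5.7,"rx": 0,"ry": 0,"rz": 0},{"hand": 4.85,"tx": -9,"ty": 6.6,"tz": -5.7,"rx": 0,"ry": 0,"rz": 0},{"hand": 4.85,"tx": -11.5,"ty": 8.5,"tz": -5.7,"rx": 0,"ry": 0,"rz": 0}]'

```text
t: 24.68
eef_pos: [557.8, -27.4, 146.9]
ee_rot: [3.14, -0.0, 0.783]
wrist_force: [0.7, -0.3, -1.2]
width: 48.9
```

Request:
servo_tool --deltas '[{"hand": 4.85,"tx": -1,"ty": 0.8,"tz": 0,"rx": 0,"ry": 0,"rz": 0},{"hand": 4.85,"tx": -1.6,"ty": 1.3,"tz": 0,"rx": 0,"ry": 0,"rz": 0},{"hand": 4.85,"tx": -1.6,"ty": 1.3,"tz": 0,"rx": 0,"ry": 0,"rz": 0},{"hand": 4.85,"tx": -1.6,"ty": 1.3,"tz": 0,"rx": 0,"ry": 0,"rz": 0},{"hand": 4.85,"tx": -1.6,"ty": 1.3,"tz": 0,"rx": 0,"ry": 0,"rz": 0}]'

```text
t: 25.1
eef_pos: [556.6, -43.1, 146.0]
ee_rot: [-3.141, -0.001, 0.787]
wrist_force: [-0.3, -0.7, -1.2]
width: 49.1
```

```bash
python3 -c "
from h import *
print(bot.state()['width'],bot.state()['t'])
go([558.7,-45.5,141],.785)
"
```

```text
49.07323531883579 25.1
at [556.6 -43.1 146. ] euler [-3.141e+00 -1.000e-03  7.870e-01] d cm [-0.02  0.32  0.5 ] rot [-0.001 -0.001  0.002]
```

Request:
servo_tool --deltas '[{"hand": 4.85,"tx": 0,"ty": 0.2,"tz": 0.2,"rx": 0,"ry": 0,"rz": 0},{"hand": 4.85,"tx": 0,"ty": 0.3,"tz": 0.4,"rx": 0,"ry": 0,"rz": 0},{"hand": 4.85,"tx": 0,"ty": 0.3,"tz": 0.4,"rx": 0,"ry": 0,"rz": 0},{"hand": 4.85,"tx": 0,"ty": 0.3,"tz": 0.4,"rx": 0,"ry": 0,"rz": 0}]'

```text
t: 25.43
eef_pos: [558.3, -47.2, 141.5]
ee_rot: [-3.141, 0.0, 0.785]
wrist_force: [-1.5, 0.6, -0.3]
width: 49.3
```

```bash
python3 -c "
from h import *
go([558.7,-45.5,92.5],.785)
"
```

```text
at [558.3 -47.2 141.5] euler [-3.141  0.     0.785] d cm [ 0.15 -0.09  4.9 ] rot [-0.001  0.    -0.   ]
```

Request:
servo_tool --deltas '[{"hand": 4.85,"tx": 0.15,"ty": -0.05,"tz": 0.4,"rx": 0,"ry": 0,"rz": 0},{"hand": 4.85,"tx": 0.15,"ty": -0.05,"tz": 1,"rx": 0,"ry": 0,"rz": 0},{"hand": 4.85,"tx": 0.15,"ty": -0.05,"tz": 1.6,"rx": 0,"ry": 0,"rz": 0},{"hand": 4.85,"tx": 0.15,"ty": -0.05,"tz": 2.2,"rx": 0,"ry": 0,"rz": 0},{"hand": 4.85,"tx": 0.15,"ty": -0.05,"tz": 2.6,"rx": 0,"ry": 0,"rz": 0}]'

```text
t: 25.85
eef_pos: [558.5, -46.4, 114.7]
ee_rot: [-3.141, 0.001, 0.784]
wrist_force: [-0.2, -0.3, -0.2]
width: 49.1
```

Request:
servo_tool --deltas '[{"hand": 4.85,"tx": 0,"ty": 0,"tz": 0.6,"rx": 0,"ry": 0,"rz": 0},{"hand": 4.85,"tx": 0,"ty": 0,"tz": 1.2,"rx": 0,"ry": 0,"rz": 0},{"hand": 4.85,"tx": 0,"ty": 0,"tz": 1.8,"rx": 0,"ry": 0,"rz": 0},{"hand": 4.85,"tx": 0,"ty": 0,"tz": 2.1,"rx": 0,"ry": 0,"rz": 0},{"hand": 4.85,"tx": 0,"ty": 0,"tz": 2.1,"rx": 0,"ry": 0,"rz": 0}]'

```text
t: 26.27
eef_pos: [558.5, -46.4, 93.9]
ee_rot: [-3.14, 0.001, 0.784]
wrist_force: [-0.4, 0.3, -0.4]
width: 48.7
```

Request:
servo_tool --deltas '[{"hand": 5.2,"tx": 0,"ty": 0,"tz": 0,"rx": 0,"ry": 0,"rz": 0},{"hand": 6,"tx": 0,"ty": 0,"tz": 0,"rx": 0,"ry": 0,"rz": 0},{"hand": 6.5,"tx": 0,"ty": 0,"tz": 0,"rx": 0,"ry": 0,"rz": 0},{"hand": 6.5,"tx": 0,"ty": 0,"tz": 0,"rx": 0,"ry": 0,"rz": 0},{"hand": 6.5,"tx": 0,"ty": 0,"tz": -2,"rx": 0,"ry": 0,"rz": 0}]'

```text
t: 26.68
eef_pos: [556.7, -46.5, 112.3]
ee_rot: [-3.137, 0.004, 0.784]
wrist_force: [0.2, -0.1, -0.4]
width: 63.7
```

Request:
servo_tool --deltas '[{"hand": 6.5,"tx": 0,"ty": 0,"tz": -3,"rx": 0,"ry": 0,"rz": 0},{"hand": 6.5,"tx": 0,"ty": 0,"tz": -6,"rx": 0,"ry": 0,"rz": 0},{"hand": 6.5,"tx": 0,"ty": 0,"tz": -6,"rx": 0,"ry": 0,"rz": 0},{"hand": 6.5,"tx": 0,"ty": 0,"tz": -6,"rx": 0,"ry": 0,"rz": 0}]'

```text
t: 27.02
eef_pos: [560.4, -46.3, 177.0]
ee_rot: [3.138, -0.003, 0.784]
wrist_force: [0.9, -0.0, 0.0]
width: 65.2
```

```bash
python3 -c "
from h import *
print(bot.state()['t'])
t=cam('top')
for r in whites(t): 
    if 185<r[2][0]<470 and r[2][1]>110: print('t',r, back(t,*r[2],5).round(1))
go([405.5,159,120],.785)
"
```

```text
27.0167
t (np.int32(140239), [0, 0, 636, 400], [319.5, 190.5]) [482.7 -15.8   5. ]
t (np.int32(705), [368, 135, 32, 42], [387.8, 154.7]) [ 566.5 -186.1    5. ]
t (np.int32(56), [305, 177, 14, 9], [312.7, 182.2]) [5.037e+02 4.000e-01 5.000e+00]
t (np.int32(340), [238, 213, 22, 22], [248.5, 223.7]) [406.1 159.6   5. ]
t (np.int32(668), [195, 218, 28, 29], [208.7, 231.6]) [389.4 257.3   5. ]
t (np.int32(533), [431, 242, 26, 26], [443.8, 254.2]) [ 319.9 -310.3    5. ]
t (np.int32(85), [353, 262, 45, 16], [373.1, 267.8]) [ 291.8 -139.7    5. ]
t (np.int32(572), [429, 276, 27, 27], [441.7, 288.6]) [ 238.6 -301.1    5. ]
t (np.int32(34), [195, 330, 13, 6], [200.9, 333.2]) [147.3 276.8   5. ]
t (np.int32(31), [367, 338, 24, 8], [378.3, 341.2]) [ 119.4 -145.5    5. ]
t (np.int32(232), [270, 345, 69, 55], [299.0, 358.3]) [84.  43.3  5. ]
at [559.2 -46.5 175.4] euler [ 3.14e+00 -1.00e-03  7.84e-01] d cm [  3.62 -25.41   5.51] rot [ 0.001 -0.001 -0.001]
```

Request:
servo_tool --deltas '[{"hand": 6.5,"tx": 0.5,"ty": -4,"tz": 0,"rx": 0,"ry": 0,"rz": 0},{"hand": 6.5,"tx": 1,"ty": -8,"tz": 0,"rx": 0,"ry": 0,"rz": 0},{"hand": 6.5,"tx": 1.6,"ty": -12,"tz": 1,"rx": 0,"ry": 0,"rz": 0},{"hand": 6.5,"tx": 2.2,"ty": -16,"tz": 2,"rx": 0,"ry": 0,"rz": 0},{"hand": 6.5,"tx": 2.8,"ty": -20,"tz": 4,"rx": 0,"ry": 0,"rz": 0}]'

```text
t: 27.48
eef_pos: [438.1, 114.0, 136.1]
ee_rot: [3.141, -0.001, 0.784]
wrist_force: [0.4, 0.3, -1.3]
width: 64.7
```

Request:
servo_tool --deltas '[{"hand": 6.5,"tx": 0.4,"ty": -3,"tz": 1,"rx": 0,"ry": 0,"rz": 0},{"hand": 6.5,"tx": 0.8,"ty": -5.4,"tz": 2,"rx": 0,"ry": 0,"rz": 0},{"hand": 6.5,"tx": 0.8,"ty": -5.4,"tz": 2,"rx": 0,"ry": 0,"rz": 0},{"hand": 6.5,"tx": 0.8,"ty": -5.4,"tz": 2,"rx": 0,"ry": 0,"rz": 0},{"hand": 6.5,"tx": 0.8,"ty": -5.4,"tz": 2,"rx": 0,"ry": 0,"rz": 0}]'

```text
t: 27.9
eef_pos: [407.1, 155.8, 115.8]
ee_rot: [-3.141, 0.001, 0.783]
wrist_force: [-0.4, -0.6, 0.6]
width: 65.0
```

```bash
python3 -c "
from h import *
P=ring([405.5,159])
go([405.5,159,23],.785)
if P is not None: go([P[0],P[1],23],.785)
"
```

```text
ring 2167 [286, 175, 58, 56] [314.2, 202.8] [406.4 157.8   5. ]
ring 2167 [286, 175, 58, 56] [314.5, 202.5] [406.8 157.8   5. ]
at [407.6 155.5 116.1] euler [3.142e+00 1.000e-03 7.820e-01] d cm [ 0.1  -0.39  9.31] rot [ 0.     0.001 -0.003]
at [407.6 155.5 116.1] euler [3.142e+00 1.000e-03 7.820e-01] d cm [ 0.11 -0.22  9.31] rot [ 0.     0.001 -0.003]
```

Request:
servo_tool --deltas '[{"hand": 6.5,"tx": 0.1,"ty": -0.25,"tz": 2.5,"rx": 0,"ry": 0,"rz": 0},{"hand": 6.5,"tx": 0.1,"ty": -0.25,"tz": 5,"rx": 0,"ry": 0,"rz": 0},{"hand": 6.5,"tx": 0.1,"ty": -0.25,"tz": 7.5,"rx": 0,"ry": 0,"rz": 0},{"hand": 6.5,"tx": 0.1,"ty": -0.25,"tz": 9.2,"rx": 0,"ry": 0,"rz": 0},{"hand": 6.5,"tx": 0.1,"ty": -0.25,"tz": 9.2,"rx": 0,"ry": 0,"rz": 0}]'

```text
t: 28.37
eef_pos: [405.0, 156.8, 21.8]
ee_rot: [-3.14, 0.006, 0.781]
wrist_force: [-0.2, -0.1, -0.8]
width: 64.8
```

Request:
servo_tool --deltas '[{"hand": 6,"tx": 0,"ty": 0,"tz": 0,"rx": 0,"ry": 0,"rz": 0},{"hand": 5.6,"tx": 0,"ty": 0,"tz": 0,"rx": 0,"ry": 0,"rz": 0},{"hand": 5.3,"tx": 0,"ty": 0,"tz": 0,"rx": 0,"ry": 0,"rz": 0},{"hand": 5.1,"tx": 0,"ty": 0,"tz": 0,"rx": 0,"ry": 0,"rz": 0},{"hand": 5.1,"tx": 0,"ty": 0,"tz": 0,"rx": 0,"ry": 0,"rz": 0}]'

```text
t: 28.78
eef_pos: [406.7, 159.0, 25.2]
ee_rot: [3.141, -0.002, 0.783]
wrist_force: [-0.2, 0.2, -0.7]
width: 52.2
```

Request:
servo_tool --deltas '[{"hand": 5.0,"tx": 0,"ty": 0,"tz": 0,"rx": 0,"ry": 0,"rz": 0},{"hand": 5.0,"tx": 0,"ty": 0,"tz": 0,"rx": 0,"ry": 0,"rz": 0},{"hand": 4.95,"tx": 0,"ty": 0,"tz": 0,"rx": 0,"ry": 0,"rz": 0},{"hand": 4.9,"tx": 0,"ty": 0,"tz": 0,"rx": 0,"ry": 0,"rz": 0},{"hand": 4.85,"tx": 0,"ty": 0,"tz": 0,"rx": 0,"ry": 0,"rz": 0}]'

```text
t: 29.2
eef_pos: [406.2, 158.9, 24.5]
ee_rot: [3.141, -0.0, 0.784]
wrist_force: [-0.7, 0.3, 1.4]
width: 49.1
```

Request:
servo_tool --deltas '[{"hand": 4.85,"tx": 0,"ty": 0,"tz": 0,"rx": 0,"ry": 0,"rz": 0},{"hand": 4.85,"tx": 0,"ty": 0,"tz": -0.5,"rx": 0,"ry": 0,"rz": 0},{"hand": 4.85,"tx": 0,"ty": 0,"tz": -1.5,"rx": 0,"ry": 0,"rz": 0},{"hand": 4.85,"tx": 0,"ty": 0,"tz": -3.5,"rx": 0,"ry": 0,"rz": 0},{"hand": 4.85,"tx": 0,"ty": 0,"tz": -6.5,"rx": 0,"ry": 0,"rz": 0}]'

```text
t: 29.62
eef_pos: [404.3, 158.4, 89.1]
ee_rot: [-3.139, 0.004, 0.785]
wrist_force: [0.0, 0.6, -0.1]
width: 48.6
```

```bash
python3 -c "
from h import *
print(bot.state()['width'],bot.state()['t'])
ring([406,158],75,60)
go([557.6,-47.5,152],.785)
"
```

```text
48.55380546401592 29.6167
ring 2858 [275, 206, 85, 52] [316.7, 232.2] [412.  165.8  75. ]
ring 2858 [275, 206, 85, 52] [317.0, 231.5] [412.4 166.   75. ]
ring 3686 [217, 263, 201, 26] [317.1, 273.6] [393.7 147.3  75. ]
ring 3686 [217, 263, 201, 26] [317.0, 275.5] [392.8 146.4  75. ]
at [407.9 160.5  94.7] euler [ 3.139 -0.006  0.785] d cm [-4.07 25.31 -5.69] rot [ 0.003 -0.006 -0.   ]
```

Request:
servo_tool --deltas '[{"hand": 4.85,"tx": -0.3,"ty": 1.5,"tz": -3,"rx": 0,"ry": 0,"rz": 0},{"hand": 4.85,"tx": -0.8,"ty": 5,"tz": -5.5,"rx": 0,"ry": 0,"rz": 0},{"hand": 4.85,"tx": -1.4,"ty": 8.5,"tz": -5.7,"rx": 0,"ry": 0,"rz": 0},{"hand": 4.85,"tx": -2,"ty": 12,"tz": -5.7,"rx": 0,"ry": 0,"rz": 0},{"hand": 4.85,"tx": -2.6,"ty": 15.5,"tz": -5.7,"rx": 0,"ry": 0,"rz": 0}]'

```text
t: 30.08
eef_pos: [498.2, 29.4, 148.1]
ee_rot: [3.139, -0.002, 0.784]
wrist_force: [0.5, -0.0, -1.3]
width: 48.5
```

Request:
servo_tool --deltas '[{"hand": 4.85,"tx": -0.5,"ty": 3.3,"tz": 0,"rx": 0,"ry": 0,"rz": 0},{"hand": 4.85,"tx": -1,"ty": 6.6,"tz": 0,"rx": 0,"ry": 0,"rz": 0},{"hand": 4.85,"tx": -1.5,"ty": 9,"tz": 0,"rx": 0,"ry": 0,"rz": 0},{"hand": 4.85,"tx": -1.5,"ty": 9.8,"tz": 0,"rx": 0,"ry": 0,"rz": 0},{"hand": 4.85,"tx": -1.5,"ty": 9.8,"tz": 0,"rx": 0,"ry": 0,"rz": 0}]'

```text
t: 30.5
eef_pos: [556.5, -51.1, 146.6]
ee_rot: [3.141, -0.001, 0.78]
wrist_force: [-0.3, -0.2, -0.2]
width: 48.8
```

Request:
servo_tool --deltas '[{"hand": 4.85,"tx": 0,"ty": 0,"tz": 0,"rx": 0,"ry": 0,"rz": 0},{"hand": 4.85,"tx": 0,"ty": 0,"tz": 0,"rx": 0,"ry": 0,"rz": 0},{"hand": 4.85,"tx": 0,"ty": 0,"tz": 0,"rx": 0,"ry": 0,"rz": 0}]'

```text
t: 30.75
eef_pos: [554.7, -47.1, 146.6]
ee_rot: [-3.141, -0.0, 0.787]
wrist_force: [-1.1, -0.6, -0.9]
width: 48.7
```

```bash
python3 -c "
from h import *
print(bot.state()['width'],bot.state()['t'])
go([557.8,-46.4,141],.785)
"
```

```text
48.71145239461488 30.75
at [554.7 -47.1 146.6] euler [-3.141 -0.     0.787] d cm [0.27 0.17 0.56] rot [-0.001 -0.     0.002]
```

Request:
servo_tool --deltas '[{"hand": 4.85,"tx": 0.15,"ty": 0.1,"tz": 0.2,"rx": 0,"ry": 0,"rz": 0},{"hand": 4.85,"tx": 0.25,"ty": 0.15,"tz": 0.5,"rx": 0,"ry": 0,"rz": 0},{"hand": 4.85,"tx": 0.25,"ty": 0.15,"tz": 0.5,"rx": 0,"ry": 0,"rz": 0},{"hand": 4.85,"tx": 0.25,"ty": 0.15,"tz": 0.5,"rx": 0,"ry": 0,"rz": 0}]'

```text
t: 31.08
eef_pos: [558.2, -48.1, 141.1]
ee_rot: [-3.141, 0.0, 0.784]
wrist_force: [-0.2, -0.8, -0.2]
width: 49.0
```

```bash
python3 -c "
from h import *
go([557.8,-46.4,104],.785)
w=cam('wrist');print([x for x in whites(w,140,60) if x[1][3]>30])
"
```

```text
at [558.2 -48.1 141.1] euler [-3.141  0.     0.784] d cm [ 0.1  -0.15  3.71] rot [-0.001  0.    -0.001]
[(np.int32(49713), [318, 0, 322, 258], [520.1, 101.3]), (np.int32(20039), [231, 110, 200, 148], [317.4, 185.0])]
```

Request:
servo_tool --deltas '[{"hand": 4.85,"tx": 0.1,"ty": -0.12,"tz": 0.3,"rx": 0,"ry": 0,"rz": 0},{"hand": 4.85,"tx": 0.1,"ty": -0.12,"tz": 0.9,"rx": 0,"ry": 0,"rz": 0},{"hand": 4.85,"tx": 0.1,"ty": -0.12,"tz": 1.5,"rx": 0,"ry": 0,"rz": 0},{"hand": 4.85,"tx": 0.1,"ty": -0.12,"tz": 2.1,"rx": 0,"ry": 0,"rz": 0},{"hand": 4.85,"tx": 0.1,"ty": -0.12,"tz": 2.6,"rx": 0,"ry": 0,"rz": 0}]'

```text
t: 31.55
eef_pos: [557.9, -47.0, 114.3]
ee_rot: [-3.141, 0.001, 0.784]
wrist_force: [0.7, 0.1, -0.6]
width: 48.5
```

Request:
servo_tool --deltas '[{"hand": 4.85,"tx": 0,"ty": 0,"tz": 0.4,"rx": 0,"ry": 0,"rz": 0},{"hand": 4.85,"tx": 0,"ty": 0,"tz": 0.8,"rx": 0,"ry": 0,"rz": 0},{"hand": 4.85,"tx": 0,"ty": 0,"tz": 1.2,"rx": 0,"ry": 0,"rz": 0},{"hand": 4.85,"tx": 0,"ty": 0,"tz": 1.2,"rx": 0,"ry": 0,"rz": 0},{"hand": 4.85,"tx": 0,"ty": 0,"tz": 1.2,"rx": 0,"ry": 0,"rz": 0}]'

```text
t: 31.97
eef_pos: [558.3, -46.9, 103.2]
ee_rot: [-3.141, 0.0, 0.784]
wrist_force: [0.3, 0.3, -0.9]
width: 49.0
```

Request:
servo_tool --deltas '[{"hand": 5.2,"tx": 0,"ty": 0,"tz": 0,"rx": 0,"ry": 0,"rz": 0},{"hand": 6,"tx": 0,"ty": 0,"tz": 0,"rx": 0,"ry": 0,"rz": 0},{"hand": 6.5,"tx": 0,"ty": 0,"tz": 0,"rx": 0,"ry": 0,"rz": 0},{"hand": 6.5,"tx": 0,"ty": 0,"tz": 0,"rx": 0,"ry": 0,"rz": 0},{"hand": 6.5,"tx": 0,"ty": 0,"tz": -2,"rx": 0,"ry": 0,"rz": 0}]'

```text
t: 32.38
eef_pos: [555.8, -47.1, 120.7]
ee_rot: [-3.136, 0.005, 0.784]
wrist_force: [-0.1, -0.3, 0.1]
width: 63.5
```

Request:
servo_tool --deltas '[{"hand": 6.5,"tx": -1,"ty": 0,"tz": -3.5,"rx": 0,"ry": 0,"rz": 0},{"hand": 6.5,"tx": -4,"ty": 0,"tz": -7,"rx": 0,"ry": 0,"rz": 0},{"hand": 6.5,"tx": -7,"ty": 0,"tz": -8,"rx": 0,"ry": 0,"rz": 0},{"hand": 6.5,"tx": -10,"ty": 0,"tz": -8,"rx": 0,"ry": 0,"rz": 0},{"hand": 6.5,"tx": -13,"ty": 0,"tz": -8,"rx": 0,"ry": 0,"rz": 0}]'

```text
t: 32.8
eef_pos: [466.0, -139.7, 204.9]
ee_rot: [3.138, -0.001, 0.784]
wrist_force: [-0.2, 0.0, 0.3]
width: 65.2
```

Request:
servo_tool --deltas '[{"hand": 6.5,"tx": 0,"ty": 0,"tz": 0,"rx": 0,"ry": 0,"rz": 0},{"hand": 6.5,"tx": 0,"ty": 0,"tz": 0,"rx": 0,"ry": 0,"rz": 0},{"hand": 6.5,"tx": 0,"ty": 0,"tz": 0,"rx": 0,"ry": 0,"rz": 0}]'

```text
t: 33.05
eef_pos: [466.8, -138.3, 203.7]
ee_rot: [3.141, -0.001, 0.784]
wrist_force: [0.6, 0.1, -0.5]
width: 64.7
```

```bash
python3 -c "
from h import *
print(bot.state()['t'],Rt()[1])
w=cam('wrist');s=cam('side');t=cam('top')
f=lambda im,b,sz:cv2.resize(im['image'][b[1]:b[3],b[0]:b[2]],sz,interpolation=cv2.INTER_CUBIC)
a=f(s,(240,160,340,250),(400,360));b=f(t,(285,115,415,205),(400,277));c=f(w,(160,0,480,240),(400,300))
L=np.vstack([a,np.zeros((217,400,3),np.uint8)]);Rr=np.vstack([b,c])
cv2.imwrite('pics/fin.png',np.hstack([L,Rr])[:,:,::-1])
for r in whites(t): 
    if 185<r[2][0]<470 and r[2][1]>110: print('t',r, back(t,*r[2],5).round(1))
"
```

```text
33.05 [ 466.77180532 -138.30068553  203.74911808]
t (np.int32(135909), [0, 0, 633, 400], [320.4, 185.4]) [495.2 -18.3   5. ]
t (np.int32(2986), [298, 127, 67, 66], [328.9, 158.1]) [562.4 -41.    5. ]
t (np.int32(654), [195, 218, 28, 29], [208.6, 231.5]) [389.7 257.6   5. ]
t (np.int32(527), [431, 242, 26, 26], [443.8, 254.1]) [ 320.2 -310.3    5. ]
t (np.int32(465), [434, 276, 22, 27], [443.8, 288.5]) [ 238.7 -306.1    5. ]
t (np.int32(32), [195, 331, 13, 5], [200.7, 333.3]) [147.1 277.3   5. ]
t (np.int32(226), [272, 345, 89, 38], [312.7, 355.5]) [89.7 10.7  5. ]
```

View pics/fin.png

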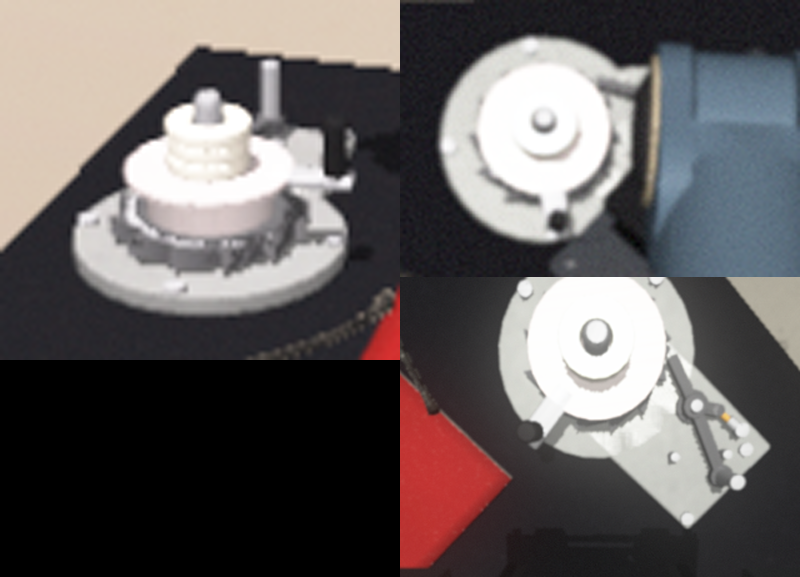

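```bash
python3 -c "
from station import bot
print(bot.finish_job())"
```

```text
the job is handed in; nothing more can be done
None
```

The whole job was done in about 33 s and handed in; no verdict came back, and nothing was dropped or tripped on the way.

- **Pawl and drum:** I flicked the pawl off and eased the drum back about 2.1 rad at roughly 1 rad/s to its stop, then flicked the pawl back on.
- **One check failed at first:** after flicking the pawl on, its nose was resting on a tooth corner, which I estimate at 0.11 rad. That was too close to the 0.12 limit, so I turned the drum about 0.04 rad anticlockwise and it dropped in. The pin then measured 145 mm from the drum's axis, the "on" figure. I estimate the drum rests at 0.04 to 0.05 rad, inside its 0.12 limit.
- **Rings:** I found three white rings and no fourth in either the top or side view. I closed the fingers only about 1 mm past first contact, and each ring went down the spindle without contact force. There is no grip-force reading, so the gentle grip is inferred from finger travel.
- **Last pictures:** all three rings lie flat in one stack on the flange, with the pawl on and the crank at home. The petri dish and timer are where they started, and the gripper is clear of everything.
- **Disagreement between cameras:** the top and wrist cameras differed by 2 to 3 mm on positions. I used values in between.

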